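# Hang the pink lot tag on the tag tree

## Task

Turn the tag tree clockwise (seen from above) up to its stop, so that the empty branch stands over the red mark on the foot, then take the pink lot tag out of the stand and slide its eyelet along the empty branch right home against the black collar. Lean on it there with a light steady push of about 10 newtons for half a second, then ease off, let go and leave it hanging there; do not push the tree with more than 25 newtons at any time, and leave the white tag and everything else on the table where they are.

Things in the scene. Friction and masses are not known exactly. Their poses are not given: they have to be found in the camera images.
- tree (a joint): turn of the tag tree on its upright post, rad. 0 = against the hard stop, with the empty branch over the red mark on the foot; positive = turned counter-clockwise seen from above, up to 2.2. It turns stiffly (about 0.35 N m of friction) and stays where it is left.
- hub (a point): point on the post's axis at the branches' height (200 mm above the table), turning with the tree; z up, -x points out along the empty branch. The tree: white hub 30 mm thick, top 234 mm above the table, three level branches 120 degrees apart ending 125 mm from the axis; two white ones each carry a fixed tag (yellow, blue; same size as the pink one) 51 mm from the axis
- branch_tip (a point): outermost point of the empty branch's nose, on the rod's centre line, 125 mm from the post's axis, 200 mm above the table. The empty branch is a bare steel rod 10 mm thick with a round nose
- collar (a joint): how far the black collar on the empty branch is pushed in, m (0 to 0.002). The collar is a disc 28 mm across; its outer face lies between 36 and 52 mm from the post's axis, clamped at a different place each time. It is on a stiff spring: starts to give at about 5 N, has given its 2 mm at about 10 N, rigid beyond; damped, it returns slowly
- foot: fixed grey round foot of the tree, 170 mm across, 24 mm high at the middle, with a red mark on its -x side; origin under its centre, on the post's axis
- pink_tag: the pink lot tag, a stiff plate 56 wide (y), 100 tall (z), 6 mm thick (x), about 60 g; origin at the centre of its lower edge. A grey square eyelet block (29 x 29 mm, 14 mm long in x, 7 mm either side of the middle) has a 13 mm square through hole along x, 70 mm above the origin. Alike front and back: it may be hung either way round
- eyelet (a point): centre of the pink tag's hole, axes as the tag's
- white_tag: spare tag, the same but white, in the other slot of the stand; leave it
- stand: fixed wooden stand 110 (x) x 80 (y) x 30 mm high with two slots 7.5 mm wide, along y, at x = -30 and +30 mm; tags stand upright in the slots, foot 10 mm above the table, 20 mm deep. Origin under its centre
- disc_cases: stack of disc cases 125 x 142 x 51 mm, loose; leave it
- tape_roll: amber tape roll 100 mm across, 48 mm high, loose; leave it
- pen_mug: blue cup 80 mm across, 95 mm high, loose; leave it
Not all that is in view belongs to the job. What is shaped like the pink_tag but turquoise is not meant.

How it is judged:
On the way, in this order (a step that is already met when the one before it is completed fails the run):
1. the tree is turned to its stop (within 0.03 rad) while the pink tag is still off the branch (value of joint tree below 0.03 rad and distance between eyelet and hub above 0.13 m), for 0.2 s.
2. the pink tag's eyelet is on the empty branch and leaned against the collar with 5 to 20 N for 0.3 s (contact force between pink_tag and collar between 5 and 20 N and x of eyelet in the frame of collar below 0.01 m and distance between eyelet and collar below 0.012 m), for 0.3 s.
At the end, for the whole second after the job is handed in: the pink tag hangs still and upright (within 0.2 rad) on the empty branch, eyelet centre within 13 mm of the collar's outer face (7 mm is touching), released; the tree is within 0.06 rad of its stop (value of joint tree below 0.06 rad and distance between eyelet and collar below 0.013 m and x of eyelet in the frame of collar above 0.004 m and angle between pink_tag's own z axis and vertical below 0.2 rad and linear speed of pink_tag below 0.02 m/s and velocity of joint tree below 0.05 rad/s and contact force between pink_tag and the fingers below 0.1 N).
It fails at once if the tree is pushed with more than 25 N (contact force between tree and anything else above 25 N).
It fails at once if the white tag is moved more than 15 mm (distance of white_tag from where it was at the start of the episode above 0.015 m).
It fails at once if the disc cases, tape roll or mug is moved more than 15 mm (distance of any of disc_cases, tape_roll, pen_mug from where it was at the start of the episode above 0.015 m).
It also fails if it takes over 72 s, if anything falls off the work surface, if the arm or the gripper's body presses on something with over 40 N, if the wrist force passes 120 N, or if a joint passes its speed limit or range.

## Robot

A 7-joint arm with a two-finger parallel gripper is mounted at the origin on the work surface. World frame = base frame: x ahead of the robot, y to its left, z up, the work surface at z = 0. Lengths are in m, angles in rad, forces in N, time in s.
With the tool pointing down it reaches from about 0.4 to 0.875 m from the base axis. Payload 19.3 kg.
Tool frame: the origin (TCP) lies on the centre line of the jaws, within the pads' length; the fingertips stand 11 mm ahead of it and the grasp point (between the pads) lies 8 mm behind it; y points along the fingers, x is the direction in which the jaws open and shut, and the axes are right-handed (so a half turn about y gives the same grasp; the last joint's range is limited). The gripper opens to 85 mm and grips with 20 to 120 N. Pads are 22 mm wide; open, the fingers measure 114 mm over their backs; the gripper's body (76 mm by 85 mm) begins 54 mm behind the grasp point. The pads swing forward as they close: fully open they stand 13 mm farther back than shut.
Start: joints at [-1.243, 0.521, -0.036, 1.599, 0.021, 1.021, -0.113], TCP at [0.242, 0.576, 0.242] pointing down, gripper open.
Joint ranges: [-2.91, 2.91], [-0.3, 2.13], [-1.5, 1.42], [0.17, 2.43], [-1.26, 4.41], [0.16, 1.93], [-2.52, 2.52]. Speed limits (rad/s): [1.89, 1.89, 2.39, 2.39, 3.01, 3.01, 3.01].

## Interface

Orientations are given as [roll, pitch, yaw] about the fixed x, y, z axes, in that order (R = Rz(yaw) Ry(pitch) Rx(roll)).
In Python, from workcell import monitor, cams, bot gives the robot as it stands.
- The arm moves only by the tool send_rows, never from a script. Its argument "series" is text: rows parted by semicolons, each of 7 numbers parted by spaces: the turn, a rotation vector about the tool's x, y, z in rad, then the shift along the tool's x, y, z in mm, then the opening, from 0 (shut) to 1 (fully open). In form: ax ay az tx ty tz claw; .... A call has 1 to 20 rows; each row is the pose to reach, as a shift and turn from the pose commanded when the call began, along the tool's axes at that moment; what a row does not reach only later rows make up. A row lasts 1/12 s, in which the tool goes at most 41.7 mm and 7.16 degrees, less where a joint would pass 70% of its speed; a pose out of reach is approached as far as the arm can. A call with a gripper value outside its range is refused whole. The fingers move at their own pace and stop on an object; "force" is the grip in N (left out, the last holds). Time passes only in rows, so rows that repeat a pose let the fingers close. It gives the time, the measured TCP pose, the force and the opening at its end, in the units of the state.
- monitor.observe(): the state, without advancing time (a new reading comes with each control period).
- cams.grab_frame(name): name is "side" or "top"; returns the picture (400x640x3 uint8, red, green, blue); there is no depth.
- cams.get_calibration(name): a dict with "mtx" (3x3 intrinsics, pixels), "k1" (the pictures are not rectified: a ray, as slopes to the right and down, at radius r is drawn at 1 + k1 r^2 times it, then the intrinsics apply), "origin" and "attitude" of the camera in the world. Camera axes: x right, y down, z forward; pixel columns grow to the right and rows downward; lengths in m; the calibration is good to about 2 mm. A picture is of the moment at which its call begins. get_calibration takes no time and is no camera call.
- bot.job_done(): hands the job in, once; it reports no verdict.
The state is a dict: "clock": time; "qpos": joint angles; "qd": joint speeds; "joint_efforts": joint torques, N m; "position": TCP position; "tool_rot": TCP orientation; "force": force on the tool from outside, world axes, zero at the start; "moment": the same for the moment, N m; "grip_width": finger opening in m.
Only numpy, scipy, OpenCV 4.12 (cv2) and the standard library are available. Lean on these libraries where they do the work, as an engineer would, in place of code of your own. Each camera call takes 0.05 s, during which the arm holds its last target.

## Working session

There is one attempt and no reset: what is moved stays moved. The work goes in short steps, Python scripts to look and compute and a tool call to move; the robot and the scene stay as the last step left them, time stands still between calls to the robot, and variables do not carry over. Pictures are saved under pics/ and viewed, and the job is handed in when it is done.

Besides the shell and the picture viewer there is one more tool, called after "Call:" by a JSON object that holds its "method" and its "body", one argument or row to a line. send_rows: Moves the arm, as the interface text tells. Its arguments: {"type":"object","properties":{"series":{"type":"string"},"force":{"type":"number"}},"required":["series"]}

```bash
mkdir -p pics; ls; python3 - <<'E'
from workcell import monitor,cams,bot
import cv2,numpy as np
s=monitor.observe()
for k,v in s.items(): print(k,np.round(v,4))
for n in("side","top"):
    c=cams.get_calibration(n);print(n,{k:np.round(v,4).tolist() for k,v in c.items()})
    f=cams.grab_frame(n);cv2.imwrite(f"pics/{n}0.png",f[:,:,::-1])
E
```

```text
pics
clock 0.0
qpos [-1.2432  0.522  -0.0364  1.6     0.0212  1.0211 -0.1128]
qd [-0.0004 -0.002   0.0014  0.0001 -0.0008  0.0001 -0.0013]
joint_efforts [ 3.00000e-04 -9.27101e+01  1.97970e+00 -3.69936e+01  1.78000e-02
  8.20000e-03 -1.00000e-04]
position [0.242  0.5759 0.2417]
tool_rot [-1.5708e+00  1.1000e-03  1.1730e+00]
force [-0.0459  0.0571  0.0103]
moment [-0.009   0.0369 -0.036 ]
grip_width 0.0853
side {'mtx': [[363.1225, 0.0, 315.7424], [0.0, 363.1225, 203.8517], [0.0, 0.0, 1.0]], 'k1': 0.0151, 'origin': [0.2254, -0.49, 0.7129], 'attitude': [-2.282, -0.0016, -0.6152]}
top {'mtx': [[425.8102, 0.0, 314.2069], [0.0, 425.8102, 198.7547], [0.0, 0.0, 1.0]], 'k1': 0.0183, 'origin': [0.4195, 0.0338, 1.4846], 'attitude': [-3.0231, -0.0066, -1.5871]}
```

View pics/side0.png

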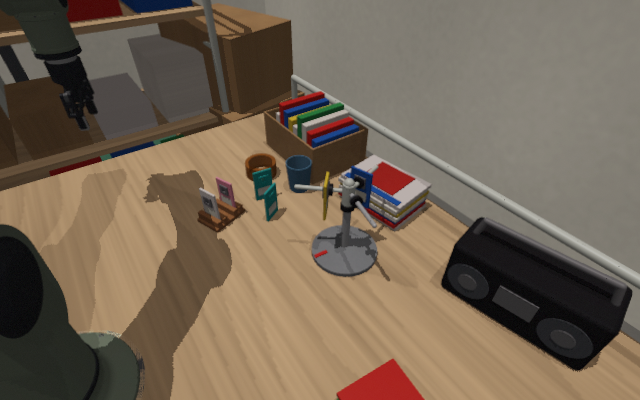

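View pics/top0.png

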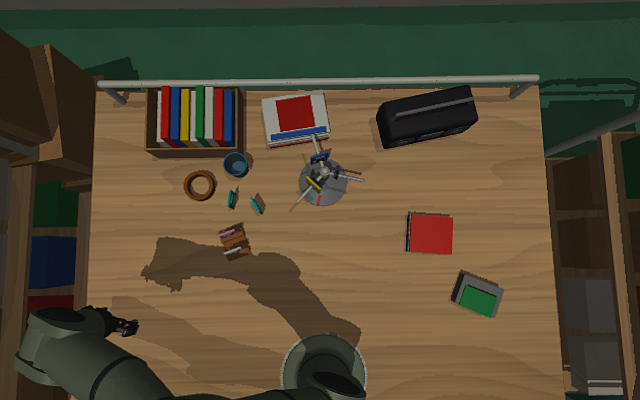

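```bash
cat > h.py <<'E'
from workcell import monitor,cams,bot
import cv2,numpy as np
from scipy.spatial.transform import Rotation as R
def cal(n):
    c=cams.get_calibration(n);return np.array(c["mtx"]),c["k1"],np.array(c["origin"]),R.from_euler('xyz',c["attitude"]).as_matrix()
def ray(n,uv):
    K,k1,o,M=cal(n);uv=np.atleast_2d(np.float64(uv)).reshape(-1,1,2)
    p=cv2.undistortPoints(uv,K,np.array([k1,0,0,0.]))[:,0]
    d=np.c_[p,np.ones(len(p))]@M.T
    return o,d
def onz(n,uv,z):
    o,d=ray(n,uv);return o+d*((z-o[2])/d[:,2])[:,None]
def tri(uvs,uvt):
    o1,d1=ray("side",uvs);o2,d2=ray("top",uvt);out=[]
    for a,b in zip(d1,d2):
        t=np.linalg.lstsq(np.c_[a,-b],o2-o1,rcond=None)[0]
        p,q=o1+a*t[0],o2+b*t[1];out.append(np.r_[(p+q)/2,np.linalg.norm(p-q)])
    return np.array(out)
def proj(n,P):
    K,k1,o,M=cal(n);rv=cv2.Rodrigues(M.T)[0]
    return cv2.projectPoints(np.atleast_2d(np.float64(P)),rv,-M.T@o,K,np.array([k1,0,0,0.]))[0][:,0]
def crop(f,x0,y0,w,h,s,name):
    cv2.imwrite(f"pics/{name}.png",cv2.resize(f[y0:y0+h,x0:x0+w,::-1],None,fx=s,fy=s,interpolation=cv2.INTER_CUBIC))
E
python3 - <<'E'
from h import *
t=cv2.imread("pics/top0.png")[:,:,::-1];s=cv2.imread("pics/side0.png")[:,:,::-1]
crop(t,180,130,100,140,4,"t_a") ; crop(t,270,120,110,100,6,"t_b")
crop(s,185,150,110,90,7,"s_a"); crop(s,285,155,110,120,5,"s_b")
E
```

```text
(no output)
```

View pics/t_a.png

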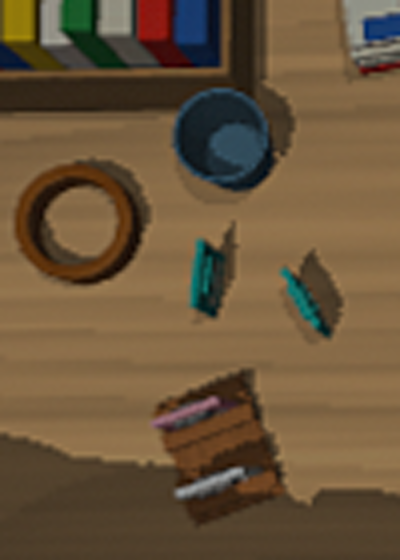

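View pics/t_b.png

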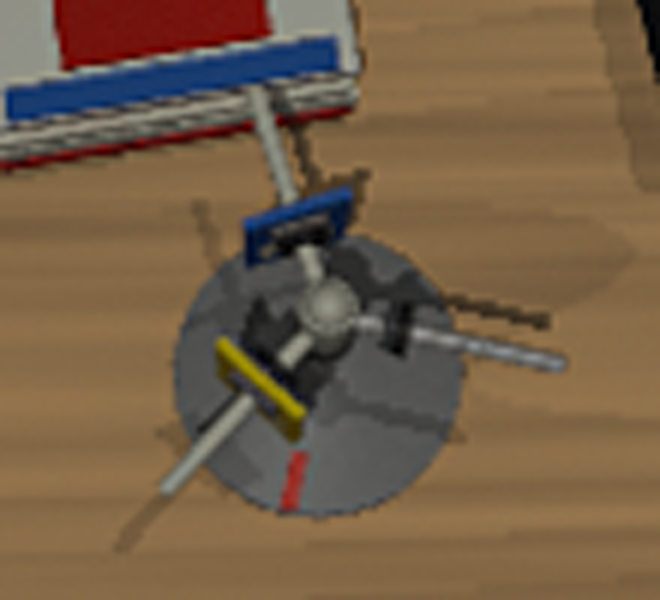

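View pics/s_a.png

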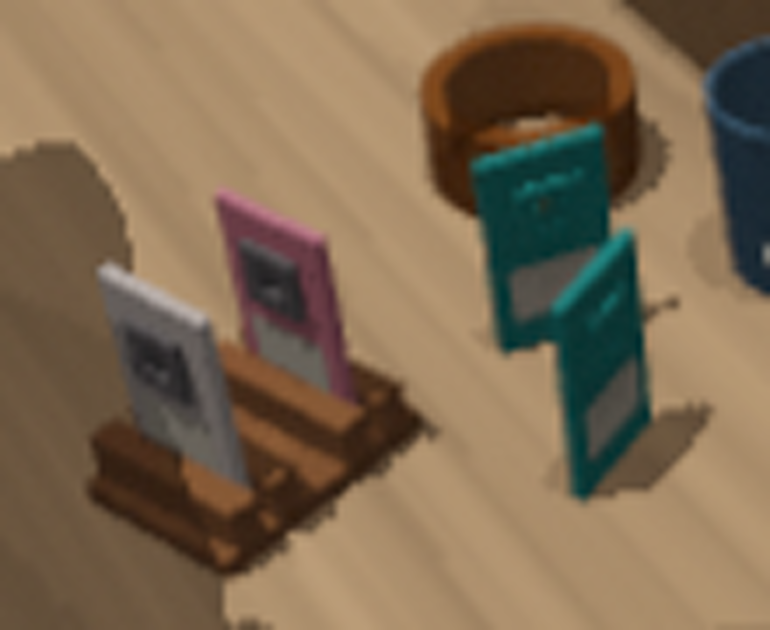

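View pics/s_b.png

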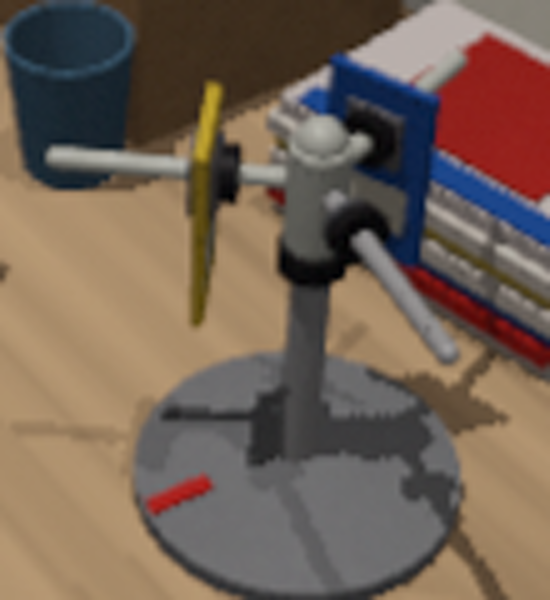

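```bash
python3 - <<'E'
from h import *
np.set_printoptions(suppress=True,precision=4)
tt=[[364,180.4],[297.3,201.8],[313,134.8]];ts=[[375.2,226],[295,186.6],[377.3,166]]
P=onz("top",tt,.2);print("tips top",P);print("tips side",onz("side",ts,.2));T=tri(ts,tt);print(T)
print("hub top",onz("top",[[270+328/6,120+306/6]],.23),onz("side",[[285+320/5,155+125/5]],.232))
f=cv2.imread("pics/top0.png").astype(int);b,g,r=f[...,0],f[...,1],f[...,2]
g0=cv2.imread("pics/side0.png").astype(int)
m=((f.max(2)-f.min(2)<14)&(f.sum(2)>150)).astype(np.uint8);m[:160]=0;m[210:]=0;m[:,:295]=0;m[:,350:]=0
# foot circle from rim points (crop t_b)
rim=np.array([[176,375],[205,455],[250,500],[320,516],[390,500],[440,450],[465,385],[190,310]])/6+[270,120]
Q=onz("top",rim,.005);A=np.c_[2*Q[:,:2],np.ones(len(Q))];s=np.linalg.lstsq(A,(Q[:,:2]**2).sum(1),rcond=None)[0];print("foot c",s[:2],"r",np.sqrt(s[2]+s[0]**2+s[1]**2))
print("red",onz("top",np.array([[298,452],[290,510]])/6+[270,120],.02), onz("side",np.array([[210,483],[150,507]])/5+[285,155],.02))
c=s[:2]
for p in P: print("r from foot c",np.linalg.norm(p[:2]-c),np.degrees(np.arctan2(*(p[:2]-c)[::-1])))
# circumcentre of tips
A=np.c_[2*P[:,:2],np.ones(3)];s=np.linalg.solve(A,(P[:,:2]**2).sum(1));print("tip c",s[:2],np.sqrt(s[2]+s[0]**2+s[1]**2))
# tags: top edges
ta=lambda a:np.array(a)/4+[180,130]
sa=lambda a:np.array(a)/7+[185,150]
print("pink top edge top", onz("top",ta([[156,416],[219,400]]),.11)); print("side",onz("side",sa([[219,196],[325,241]]),.11))
print("tri",tri(sa([[219,196],[325,241]]),ta([[156,416],[219,400]])))
print("white",onz("top",ta([[178,494],[245,470]]),.11),onz("side",sa([[102,268],[208,322]]),.11))
print("stand", onz("top",ta([[250,370],[285,492],[197,524],[155,405]]),.03))
print("mug",onz("top",ta([[222,140]]),.095),"tape",onz("top",ta([[77,222]]),.048))
E
```

```text
tips top [[ 0.6264 -0.1303  0.2   ]
 [ 0.5637  0.0742  0.2   ]
 [ 0.7714  0.0233  0.2   ]]
tips side [[ 0.6283 -0.1295  0.2   ]
 [ 0.5657  0.0724  0.2   ]
 [ 0.7759  0.025   0.2   ]]
[[ 0.6265 -0.1304  0.2016  0.0011]
 [ 0.565   0.0737  0.1993  0.0026]
 [ 0.7716  0.0226  0.2029  0.0024]]
hub top [[ 0.6518 -0.0096  0.23  ]] [[ 0.6542 -0.0111  0.232 ]]
foot c [ 0.654  -0.0121] r 0.08462319806477048
red [[0.6053 0.0021 0.02  ]
 [0.5717 0.0073 0.02  ]] [[ 0.6068 -0.0018  0.02  ]
 [ 0.5727  0.0027  0.02  ]]
r from foot c 0.12130465904358738 -103.16710455443875
r from foot c 0.1249348623356866 136.25587996514022
r from foot c 0.12266890638881758 16.782455751290538
tip c [ 0.6531 -0.0102] 0.12297644863950348
pink top edge top [[0.4737 0.3296 0.11  ]
 [0.4857 0.2792 0.11  ]]
side [[0.4682 0.3288 0.11  ]
 [0.4899 0.2781 0.11  ]]
tri [[0.4714 0.3308 0.1079 0.005 ]
 [0.4877 0.2784 0.1104 0.0043]]
white [[0.4113 0.3114 0.11  ]
 [0.4294 0.2581 0.11  ]] [[0.4131 0.3115 0.11  ]
 [0.433  0.2579 0.11  ]]
stand [[0.5147 0.2673 0.03  ]
 [0.411  0.2373 0.03  ]
 [0.3855 0.3113 0.03  ]
 [0.4862 0.3477 0.03  ]]
mug [[0.7013 0.2807 0.095 ]] tape [[0.6418 0.4115 0.048 ]]
```

Candidates in the top view are the pink tag (228,232), the white tag (238,251) and two turquoise tags (232,199) and (257,203). By description I want the pink one in the far slot of the stand, and the side crop confirms it at about (224,192). The empty steel branch with the black collar points to the right, with its tip at (364,180). First I'll turn the tree.

```bash
cat >> h.py <<'E'
def rel(xyz,yawdeg,s=None,start=None):
    """row numbers for a world target (tool down, jaw axis at yawdeg)"""
    s=s or monitor.observe()
    M=R.from_euler('xyz',s["tool_rot"]) if start is None else R.from_euler('xyz',[-np.pi/2,0,np.radians(start[3])])
    p=np.array(s["position"]) if start is None else np.array(start[:3])
    T=R.from_euler('xyz',[-np.pi/2,0,np.radians(yawdeg)])
    rv=(M.inv()*T).as_rotvec();d=M.inv().apply(np.array(xyz)-p)*1000
    return " ".join(f"{v:.3f}" for v in rv)+" "+" ".join(f"{v:.1f}" for v in d)
def st():
    s=monitor.observe();print("t",round(s["clock"],2),"p",np.round(s["position"],4),"rot",np.round(np.degrees(s["tool_rot"]),2),"F",np.round(s["force"],1),"M",np.round(s["moment"],2),"w",round(s["grip_width"],4),"q",np.round(s["qpos"],2))
E
python3 - <<'E'
from h import *
print(rel([.30,.45,.33],67));print(rel([.665,-.116,.33],76.7));print(rel([.665,-.116,.19],76.7))
E
```

```text
0.000 0.004 -0.001 -93.7 -88.1 -102.2
0.000 -0.166 -0.001 -474.1 -87.7 -658.0
0.000 -0.166 -0.001 -474.0 52.3 -658.0
```

Call:
{"method": "send_rows", "body": {
  "series": "0 0 0 -94 -88 -102 0; 0 0 0 -94 -88 -102 0; 0 0 0 -94 -88 -102 0; 0 0 0 -94 -88 -102 0; 0 -0.166 0 -474 -88 -658 0; 0 -0.166 0 -474 -88 -658 0; 0 -0.166 0 -474 -88 -658 0; 0 -0.166 0 -474 -88 -658 0; 0 -0.166 0 -474 -88 -658 0; 0 -0.166 0 -474 -88 -658 0; 0 -0.166 0 -474 -88 -658 0; 0 -0.166 0 -474 -88 -658 0; 0 -0.166 0 -474 -88 -658 0; 0 -0.166 0 -474 -88 -658 0; 0 -0.166 0 -474 -88 -658 0; 0 -0.166 0 -474 -88 -658 0; 0 -0.166 0 -474 -88 -658 0; 0 -0.166 0 -474 -88 -658 0; 0 -0.166 0 -474 -88 -658 0; 0 -0.166 0 -474 -88 -658 0"
}}

```text
clock: 1.77
position: [0.66, -0.1087, 0.33]
tool_rot: [-1.57, -0.0, 1.339]
force: [-0.2, 1.0, 0.3]
grip_width: 0.0004
```

```bash
python3 - <<'E'
from h import *
st();print(rel([.665,-.116,.19],76.7))
f=cams.grab_frame("side");crop(f,260,80,200,180,4,"s1")
st();print(rel([.665,-.116,.19],76.7))
E
```

```text
t 1.77 p [ 0.66   -0.1087  0.33  ] rot [-89.97  -0.    76.73] F [-0.2  1.   0.3] M [ 0.08  0.08 -0.02] w 0.0004 q [-0.08  0.54  0.26  1.37 -0.14  1.25  1.52]
-0.000 0.001 0.000 -6.0 140.0 -6.6
t 1.82 p [ 0.6619 -0.1166  0.3291] rot [-90.02   0.24  76.37] F [-4.3 -7.  -2.9] M [-0.34  0.23  0.02] w 0.0002 q [-0.07  0.55  0.26  1.36 -0.14  1.25  1.53]
0.000 -0.006 -0.004 1.9 139.1 -2.8
```

View pics/s1.png

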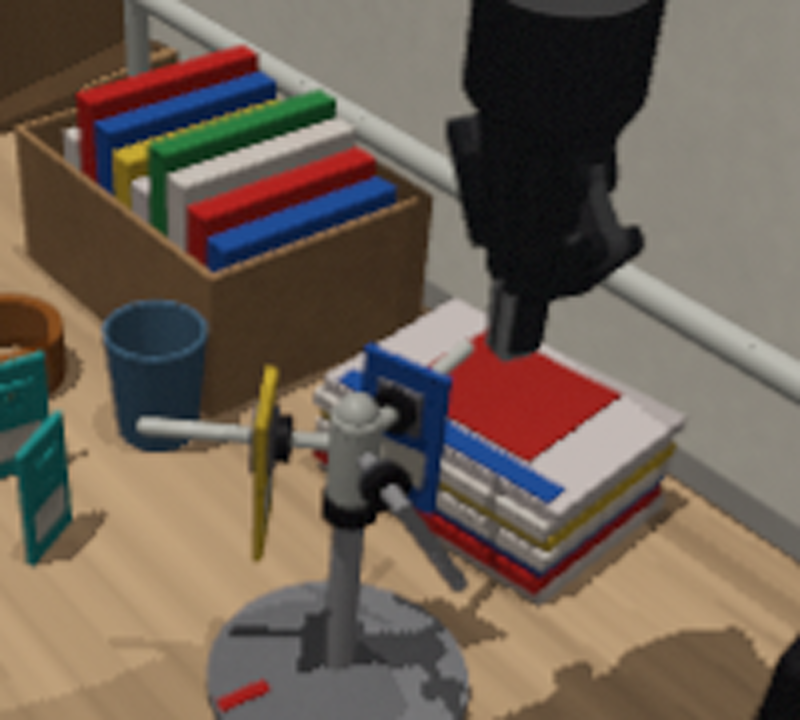

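Call:
{"method": "send_rows", "body": {
  "series": "0 0 0 0 0 0 0; 0 0 0 0 30 0 0; 0 0 0 0 60 0 0; 0 0 0 0 90 0 0; 0 0 0 0 120 0 0; 0 0 0 0 139 0 0; 0 0 0 0 139 0 0; 0 0 0 0 139 0 0"
}}

```text
clock: 2.48
position: [0.6591, -0.1063, 0.1911]
tool_rot: [-1.569, 0.0, 1.339]
force: [0.1, -0.1, 1.7]
grip_width: 0.0002
```

```bash
python3 - <<'E'
from h import *
st()
f=cams.grab_frame("side");crop(f,285,110,130,150,4,"s2");f=cams.grab_frame("top");crop(f,270,120,110,100,5,"t2")
C=np.array([.654,-.0105]);
s=monitor.observe();p=s["position"];print("radius",np.hypot(*(p[:2]-C)),np.degrees(np.arctan2(*(p[:2]-C)[::-1])))
E
```

```text
t 2.48 p [ 0.6591 -0.1063  0.1911] rot [-8.992e+01  1.000e-02  7.675e+01] F [ 0.1 -0.1  1.7] M [ 0.03  0.01 -0.03] w 0.0002 q [-0.07  0.66  0.22  1.53 -0.17  0.97  1.54]
radius 0.096425510182921 -86.4062317272235
```

View pics/s2.png

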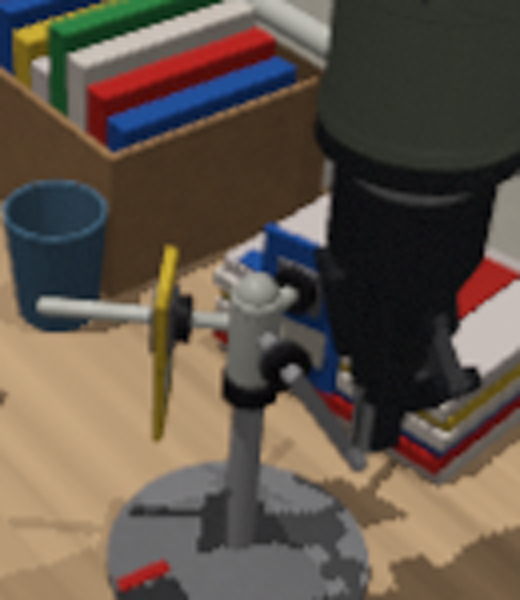

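```bash
cat >> h.py <<'E'
C=np.array([.654,-.0105])
def arc(th,d=.016,r=.1,z=.19):
    a=np.radians(th);u=np.array([np.cos(a),np.sin(a)]);t=np.array([np.sin(a),-np.cos(a)])
    return np.r_[C+r*u-d*t,z],(th+180+180)%360-180
E
python3 - <<'E'
from h import *
for th in [-103.3]+list(np.linspace(-106,-181,19)):
    x,y=arc(th);print(rel(x,y)+" 0;",end=" ")
E
```

```text
0.002 0.001 0.000 -7.7 3.0 12.0 0; 0.002 0.048 0.000 -8.4 3.0 16.8 0; 0.002 0.120 0.000 -8.9 2.9 24.1 0; 0.002 0.193 0.000 -8.9 2.9 31.5 0; 0.002 0.266 0.001 -8.4 2.9 38.8 0; 0.002 0.339 0.001 -7.4 2.9 46.1 0; 0.002 0.411 0.001 -5.8 2.9 53.3 0; 0.002 0.484 0.001 -3.7 2.9 60.3 0; 0.002 0.557 0.001 -1.1 2.9 67.2 0; 0.002 0.629 0.001 2.0 2.8 73.9 0; 0.002 0.702 0.001 5.6 2.8 80.3 0; 0.002 0.775 0.001 9.6 2.8 86.5 0; 0.002 0.848 0.001 14.1 2.8 92.4 0; 0.002 0.920 0.001 19.0 2.8 97.9 0; 0.002 0.993 0.001 24.3 2.8 103.0 0; 0.002 1.066 0.001 29.9 2.8 107.8 0; 0.002 1.139 0.001 35.9 2.8 112.1 0; 0.001 1.211 0.001 42.1 2.8 116.0 0; 0.001 1.284 0.001 48.6 2.8 119.4 0; 0.001 1.357 0.002 55.4 2.8 122.3 0;
```

Call:
{"method": "send_rows", "body": {
  "series": "0 0 0 -5 1 6 0; 0 0 0 -8 1 12 0; 0 0.048 0 -8 1 17 0; 0 0.12 0 -9 1 24 0; 0 0.193 0 -9 1 31.5 0; 0 0.266 0 -8 1 39 0; 0 0.339 0 -7 1 46 0; 0 0.411 0 -6 1 53 0"
}}

```text
clock: 3.25
position: [0.6063, -0.1012, 0.1915]
tool_rot: [-1.573, -0.001, 0.923]
force: [5.0, -0.4, 0.4]
grip_width: -0.0004
```

```bash
python3 - <<'E'
from h import *
st()
f=cams.grab_frame("top");crop(f,270,120,110,100,5,"t3");f=cams.grab_frame("side");crop(f,285,110,130,150,4,"s3");st()
E
```

```text
t 3.25 p [ 0.6063 -0.1012  0.1915] rot [-9.014e+01 -7.000e-02  5.291e+01] F [ 5.  -0.4  0.4] M [ 0.01 -1.11  0.01] w -0.0004 q [-0.16  0.58  0.34  1.69 -0.23  0.9   1.2 ]
t 3.35 p [ 0.6058 -0.1006  0.1913] rot [-9.005e+01 -4.000e-02  5.306e+01] F [-0.7 -0.4  0.6] M [-0.04  0.01 -0.01] w 0.0002 q [-0.16  0.58  0.34  1.69 -0.23  0.9   1.2 ]
```

View pics/s3.png

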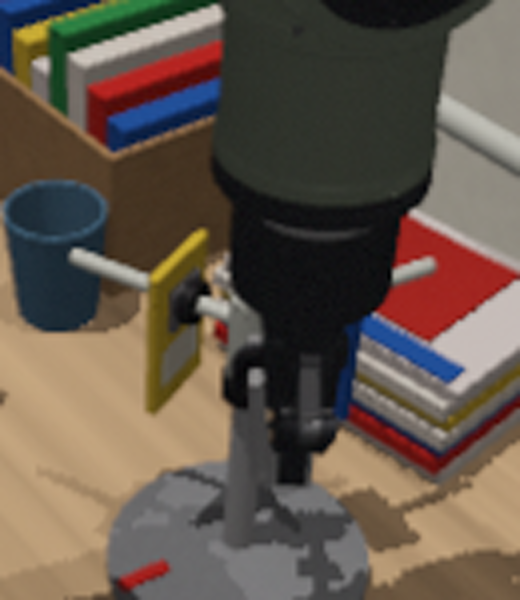

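The branch is turning ahead of the fingers at about 5 N, so I'll continue along the arc.

```bash
python3 - <<'E'
from h import *
st()
for th in np.linspace(-130,-182,14):
    x,y=arc(th);print(rel(x,y)+" 0;",end=" ")
E
```

```text
t 3.35 p [ 0.6058 -0.1006  0.1913] rot [-9.005e+01 -4.000e-02  5.306e+01] F [-0.7 -0.4  0.6] M [-0.04  0.01 -0.01] w 0.0002 q [-0.16  0.58  0.34  1.69 -0.23  0.9   1.2 ]
0.001 0.053 0.001 0.2 1.3 5.0 0; 0.001 0.123 0.001 -0.3 1.3 12.0 0; 0.001 0.193 0.001 -0.3 1.3 19.1 0; 0.001 0.263 0.001 0.2 1.3 26.1 0; 0.001 0.333 0.001 1.2 1.3 33.1 0; 0.001 0.402 0.001 2.7 1.3 40.0 0; 0.001 0.472 0.001 4.6 1.3 46.8 0; 0.001 0.542 0.001 7.0 1.3 53.5 0; 0.001 0.612 0.001 9.9 1.3 59.9 0; 0.001 0.682 0.001 13.2 1.3 66.2 0; 0.001 0.752 0.001 17.0 1.3 72.2 0; 0.001 0.821 0.001 21.1 1.3 77.9 0; 0.001 0.891 0.001 25.6 1.3 83.3 0; 0.001 0.961 0.001 30.6 1.3 88.4 0;
```

Call:
{"method": "send_rows", "body": {
  "series": "0 0.053 0 0 0 5 0; 0 0.123 0 0 0 12 0; 0 0.193 0 0 0 19 0; 0 0.263 0 0 0 26 0; 0 0.333 0 1 0 33 0; 0 0.402 0 3 0 40 0; 0 0.472 0 5 0 47 0; 0 0.542 0 7 0 53.5 0; 0 0.612 0 10 0 60 0; 0 0.682 0 13 0 66 0; 0 0.752 0 17 0 72 0; 0 0.821 0 21 0 78 0; 0 0.891 0 26 0 83 0; 0 0.891 0 26 0 83 0"
}}

```text
clock: 4.52
position: [0.5553, -0.0294, 0.1906]
tool_rot: [-1.571, 0.0, 0.037]
force: [-0.8, 0.3, 0.2]
grip_width: 0.0001
```

```bash
python3 - <<'E'
from h import *
st()
f=cams.grab_frame("side");crop(f,255,110,150,150,4,"s4");f=cams.grab_frame("top");crop(f,270,120,110,100,6,"t4");st()
for th in np.linspace(-182,-196,8):
    x,y=arc(th);print(rel(x,y)+" 0;",end=" ")
E
```

```text
t 4.52 p [ 0.5553 -0.0294  0.1906] rot [-8.999e+01  2.000e-02  2.090e+00] F [-0.8  0.3  0.2] M [0.05 0.   0.03] w 0.0001 q [-0.47  0.55  0.59  1.86 -0.39  0.85  0.35]
t 4.62 p [ 0.5556 -0.03    0.1906] rot [-8.999e+01 -2.000e-02  2.360e+00] F [-0.5 -0.2  0.2] M [ 0.03 -0.04 -0.02] w 0.0003 q [-0.46  0.55  0.59  1.86 -0.39  0.85  0.36]
-0.000 0.076 0.000 -1.9 0.6 7.1 0; -0.000 0.111 0.000 -2.1 0.6 10.6 0; -0.000 0.146 0.000 -2.2 0.6 14.2 0; -0.000 0.181 0.000 -2.2 0.6 17.7 0; -0.000 0.216 0.000 -2.0 0.6 21.2 0; -0.000 0.251 0.000 -1.8 0.6 24.8 0; -0.000 0.286 0.000 -1.4 0.6 28.3 0; -0.000 0.320 0.000 -0.9 0.6 31.8 0;
```

View pics/s4.png

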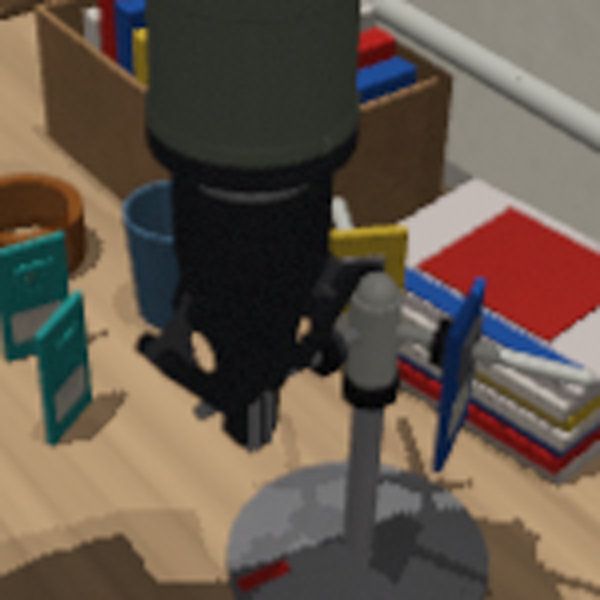

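View pics/t4.png

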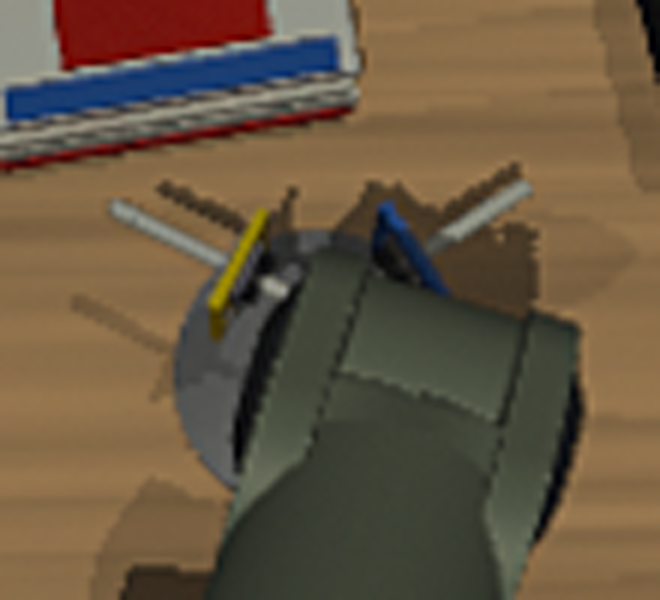

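```bash
python3 - <<'E'
from h import *
P=onz("top",np.array([[112,205],[525,187]])/6+[270,120],.2)
for p,o in zip(P,(240,120)): print(np.hypot(*(p[:2]-C)),np.degrees(np.arctan2(*(p[:2]-C)[::-1]))-o)
E
```

```text
0.12373483788209992 -177.6949863060253
0.12067530667941073 -178.09563721873116
```

Call:
{"method": "send_rows", "body": {
  "series": "0 0.04 0 -1 0 3.5 0; 0 0.076 0 -2 0 7 0; 0 0.111 0 -2 0 10.5 0; 0 0.146 0 -2 0 14 0; 0 0.146 0 -2 0 14 0"
}}

```text
clock: 5.03
position: [0.5532, -0.0164, 0.1905]
tool_rot: [-1.571, -0.0, -0.108]
force: [-0.2, -0.6, 0.6]
grip_width: -0.0001
```

Call:
{"method": "send_rows", "body": {
  "series": "0 0.015 0 0 0 1.5 0; 0 0.03 0 0 0 3 0; 0 0.04 0 0 0 4 0"
}}

```text
clock: 5.28
position: [0.5534, -0.0124, 0.1903]
tool_rot: [-1.571, 0.0, -0.149]
force: [-2.8, -4.7, 1.1]
grip_width: -0.0003
```

Call:
{"method": "send_rows", "body": {
  "series": "0 0.005 0 0 0 0.8 0; 0 0.01 0 0 0 1.5 0"
}}

```text
clock: 5.45
position: [0.5536, -0.0106, 0.1903]
tool_rot: [-1.571, 0.0, -0.159]
force: [-2.5, -3.0, 0.7]
grip_width: -0.0001
```

Call:
{"method": "send_rows", "body": {
  "series": "0 0.005 0 0 0 0.7 0; 0 0.01 0 0 0 1.3 0"
}}

```text
clock: 5.62
position: [0.5538, -0.0093, 0.1902]
tool_rot: [-1.571, 0.0, -0.169]
force: [-2.9, -3.3, 0.7]
grip_width: -0.0
```

Call:
{"method": "send_rows", "body": {
  "series": "0 0.005 0 0 0 0.7 0; 0 0.01 0 0 0 1.3 0"
}}

```text
clock: 5.78
position: [0.5541, -0.008, 0.1902]
tool_rot: [-1.571, 0.0, -0.179]
force: [-2.0, -3.9, 0.3]
grip_width: 0.0002
```

Call:
{"method": "send_rows", "body": {
  "series": "0 0.005 0 0 0 0.6 0; 0 0.01 0 0 0 1.2 0"
}}

```text
clock: 5.95
position: [0.5543, -0.0068, 0.1902]
tool_rot: [-1.571, 0.0, -0.19]
force: [-2.5, -3.5, -0.9]
grip_width: -0.0002
```

Call:
{"method": "send_rows", "body": {
  "series": "0 0 0 0 0 0.6 0; 0 0 0 0 0 1.2 0"
}}

```text
clock: 6.12
position: [0.5545, -0.0056, 0.1902]
tool_rot: [-1.571, 0.0, -0.189]
force: [-4.0, -2.8, -0.4]
grip_width: -0.0
```

Call:
{"method": "send_rows", "body": {
  "series": "0 0 0 0 0 0.6 0; 0 0 0 0 0 1.2 0"
}}

```text
clock: 6.28
position: [0.5547, -0.0044, 0.1903]
tool_rot: [-1.571, 0.0, -0.189]
force: [-3.6, -3.6, -0.8]
grip_width: 0.0001
```

Call:
{"method": "send_rows", "body": {
  "series": "0 0 0 0 0 0.6 0; 0 0 0 0 0 1 0"
}}

```text
clock: 6.45
position: [0.555, -0.0034, 0.1903]
tool_rot: [-1.571, 0.0, -0.189]
force: [-3.3, -3.7, -0.7]
grip_width: -0.0001
```

```bash
python3 - <<'E'
from h import *
f=cams.grab_frame("top");crop(f,270,120,110,100,6,"t5");f=cams.grab_frame("side");crop(f,255,130,150,130,5,"s5");st()
E
```

```text
t 6.55 p [ 0.5551 -0.0034  0.1903] rot [-90.    -0.   -10.83] F [-2.2 -3.4 -0.6] M [-0.53  0.5   0.04] w 0.0004 q [-0.55  0.56  0.65  1.86 -0.44  0.86  0.12]
```

View pics/t5.png

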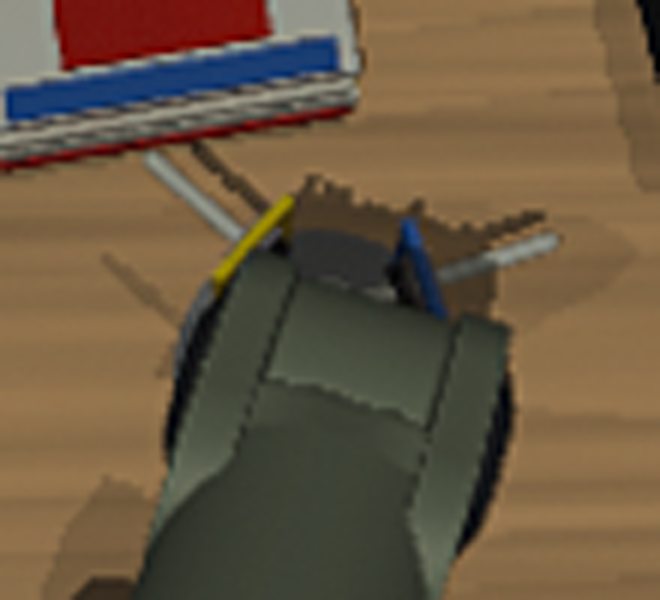

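View pics/s5.png

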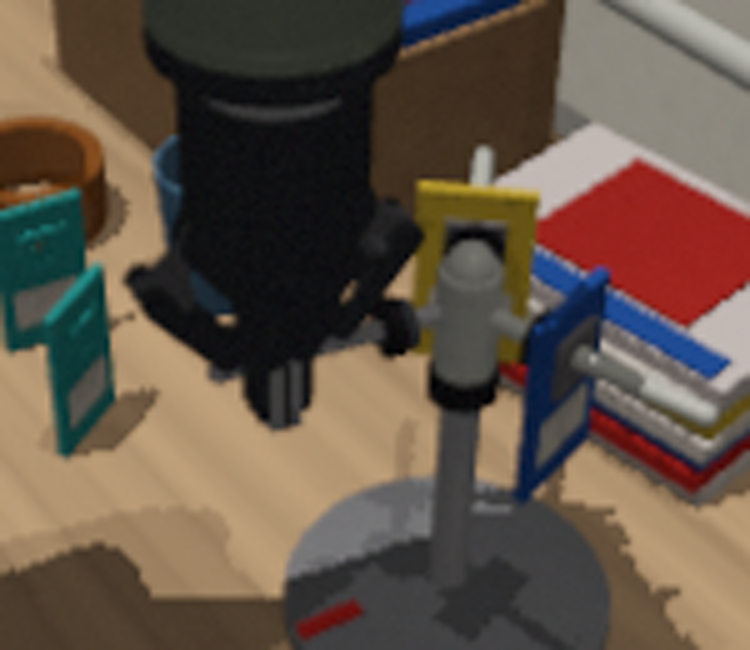

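```bash
python3 - <<'E'
from h import *
P=onz("top",np.array([[150,158],[555,241]])/6+[270,120],.2)
for p,o in zip(P,(240,120)): print(np.hypot(*(p[:2]-C)),np.degrees(np.arctan2(*(p[:2]-C)[::-1]))-o)
E
```

```text
0.12150652975880345 -192.33341144085
0.12224266057766292 -193.19581457843407
```

Call:
{"method": "send_rows", "body": {
  "series": "0 0.005 0 0 0 0.6 0; 0 0.01 0 0 0 1.2 0"
}}

```text
clock: 6.72
position: [0.5552, -0.0024, 0.1903]
tool_rot: [-1.571, 0.0, -0.2]
force: [-4.6, -7.2, -0.2]
grip_width: -0.0001
```

Call:
{"method": "send_rows", "body": {
  "series": "0 0.005 0 0 0 0.6 0; 0 0.01 0 0 0 1 0"
}}

```text
clock: 6.88
position: [0.5551, -0.0023, 0.1903]
tool_rot: [-1.572, 0.0, -0.21]
force: [-6.2, -9.8, 0.1]
grip_width: -0.0
```

Call:
{"method": "send_rows", "body": {
  "series": "0 0.005 0 0 0 0.5 0; 0 0.01 0 0 0 1 0"
}}

```text
clock: 7.05
position: [0.555, -0.0022, 0.1902]
tool_rot: [-1.573, 0.001, -0.221]
force: [-7.6, -14.3, 1.2]
grip_width: -0.0001
```

Call:
{"method": "send_rows", "body": {
  "series": "0 0 0 0 0 -2 0; 0 0 0 0 0 -10 0; 0 0 0 0 0 -30 0; 0 0 0 0 0 -60 0; 0 0 0 0 -40 -70 0; 0 0 0 0 -90 -70 0.45; 0 0 0 -40 -130 -70 0.45; 0 0 0 -100 -140 -70 0.45; 0 0 0 -140 -140 -70 0.45; 0 0 0 -140 -140 -70 0.45"
}}

```text
clock: 7.88
position: [0.4021, -0.0385, 0.3303]
tool_rot: [-1.57, -0.0, -0.219]
force: [-0.1, 0.2, 1.6]
grip_width: 0.0387
```

```bash
python3 - <<'E'
from h import *
st()
f=cams.grab_frame("top");cv2.imwrite("pics/t6f.png",f[:,:,::-1]);crop(f,270,120,110,100,6,"t6");f=cams.grab_frame("side");cv2.imwrite("pics/s6f.png",f[:,:,::-1]);crop(f,275,140,130,130,6,"s6");st()
E
```

```text
t 7.88 p [ 0.4021 -0.0385  0.3303] rot [-8.993e+01 -2.000e-02 -1.258e+01] F [-0.1  0.2  1.6] M [0.02 0.01 0.04] w 0.0387 q [-0.84  0.05  0.84  2.04 -0.04  1.07 -0.2 ]
t 7.98 p [ 0.4009 -0.0375  0.3315] rot [-8.960e+01 -7.000e-02 -1.246e+01] F [1.3 0.7 0.1] M [-0.01 -0.03  0.01] w 0.0386 q [-0.84  0.04  0.84  2.04 -0.04  1.07 -0.2 ]
```

View pics/t6.png

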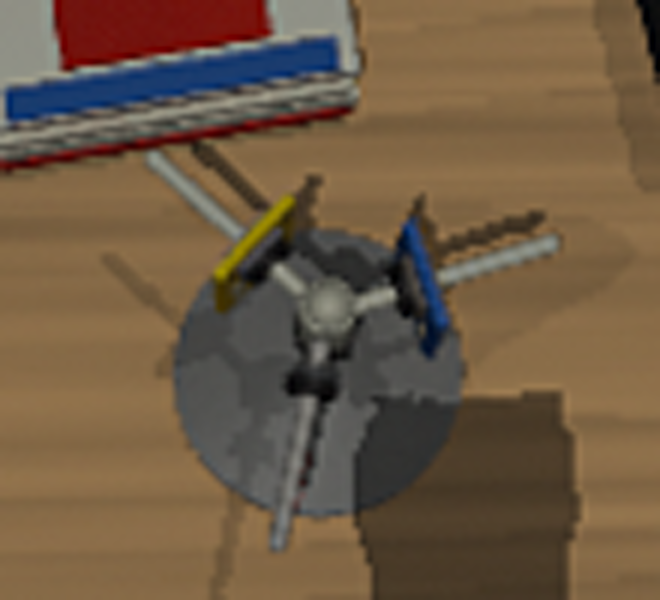

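View pics/s6.png

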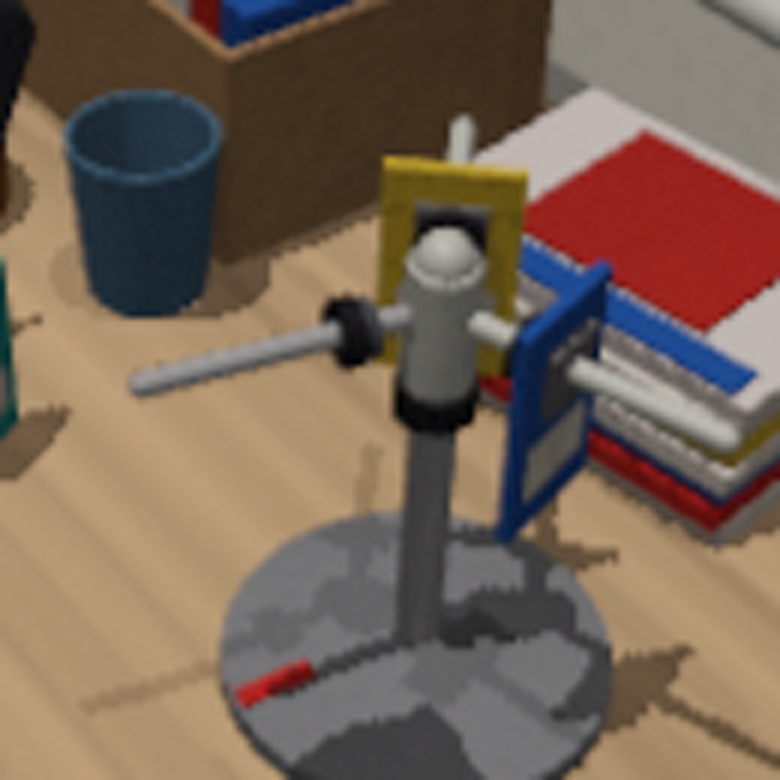

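Both views show the empty branch over the red mark. In the top crop its tip is at (278,548) and the collar at about (312,382).

```bash
python3 - <<'E'
from h import *
np.set_printoptions(suppress=True,precision=4)
A=lambda p:np.array(p)/6+[270,120];B=lambda p:np.array(p)/6+[275,140]
tt=A([[278,548],[150,158],[556,241]]);ts=B([[134,385],[463,120],[738,436]])
P=onz("top",tt,.2);S=onz("side",ts,.2);print(P,S,tri(ts,tt))
for Q in(P,S):
    c=Q[:,:2].mean(0);print("centroid",c,[np.degrees(np.arctan2(*(q[:2]-c)[::-1])) for q in Q],[np.hypot(*(q[:2]-c)) for q in Q])
r=onz("top",A([[278,548],[311,402]]),.2);d=r[1]-r[0];print("rod dir top",np.degrees(np.arctan2(d[1],d[0])))
r2=onz("side",B([[138,384],[335,338]]),.2);d=r2[1]-r2[0];print("rod dir side",np.degrees(np.arctan2(d[1],d[0])))
print("collar face",r[1],r2[1],np.linalg.norm(r[1][:2]-P[0,:2]),np.linalg.norm(r2[1][:2]-S[0,:2]))
E
```

```text
[[ 0.5338  0.017   0.2   ]
 [ 0.7358  0.0793  0.2   ]
 [ 0.6893 -0.128   0.2   ]] [[ 0.5365  0.0177  0.2   ]
 [ 0.7422  0.081   0.2   ]
 [ 0.6948 -0.1272  0.2   ]] [[ 0.5346  0.0165  0.2016  0.0021]
 [ 0.7368  0.078   0.2033  0.0042]
 [ 0.69   -0.1288  0.2034  0.0035]]
centroid [ 0.653  -0.0106] [np.float64(166.98189243412585), np.float64(47.34110842849964), np.float64(-72.80663725623519)] [np.float64(0.12232669806289855), np.float64(0.12224760411118815), np.float64(0.12295053211247944)]
centroid [ 0.6578 -0.0095] [np.float64(167.35887216501777), np.float64(47.00715242092745), np.float64(-72.55805983541617)] [np.float64(0.12433033930858144), np.float64(0.12368780245768947), np.float64(0.12335048511673312)]
rod dir top -13.656936982854385
rod dir side -15.231469485782565
collar face [ 0.608 -0.001  0.2  ] [ 0.6118 -0.0027  0.2   ] 0.07632884088079828 0.07797702286971063
```

```bash
python3 - <<'E'
from h import *
print(rel([.479,.3035,.2],18.5));print(rel([.479,.3035,.1075],18.5))
E
```

```text
-0.006 -0.540 0.003 2.5 134.0 348.9
-0.006 -0.540 0.003 2.4 226.5 348.2
```

Call:
{"method": "send_rows", "body": {
  "series": "0 -0.27 0 1 60 180 0.45; 0 -0.54 0 2.5 134 349 0.45; 0 -0.54 0 2.5 134 349 0.45; 0 -0.54 0 2.5 134 349 0.45; 0 -0.54 0 2.5 134 349 0.45; 0 -0.54 0 2.5 134 349 0.45; 0 -0.54 0 2.5 134 349 0.45; 0 -0.54 0 2.5 134 349 0.45; 0 -0.54 0 2.5 134 349 0.45; 0 -0.54 0 2.5 134 349 0.45; 0 -0.54 0 2.5 134 349 0.45; 0 -0.54 0 2.5 134 349 0.45; 0 -0.54 0 2.5 134 349 0.45; 0 -0.54 0 2.5 134 349 0.45"
}}

```text
clock: 9.15
position: [0.4825, 0.301, 0.197]
tool_rot: [-1.57, -0.001, 0.319]
force: [0.2, -0.7, 0.6]
grip_width: 0.0386
```

```bash
python3 - <<'E'
from h import *
f=cams.grab_frame("side");crop(f,175,120,120,120,6,"s7");st()
print(rel([.479,.3035,.1075],18.5))
E
```

```text
t 9.2 p [0.4824 0.3011 0.197 ] rot [-8.996e+01 -5.000e-02  1.832e+01] F [-0.5 -0.2 -0.1] M [ 0.03 -0.01  0.01] w 0.0384 q [-1.03  0.54  0.52  1.82 -0.34  0.87 -0.03]
-0.001 -0.003 0.001 -2.6 89.5 3.3
```

View pics/s7.png

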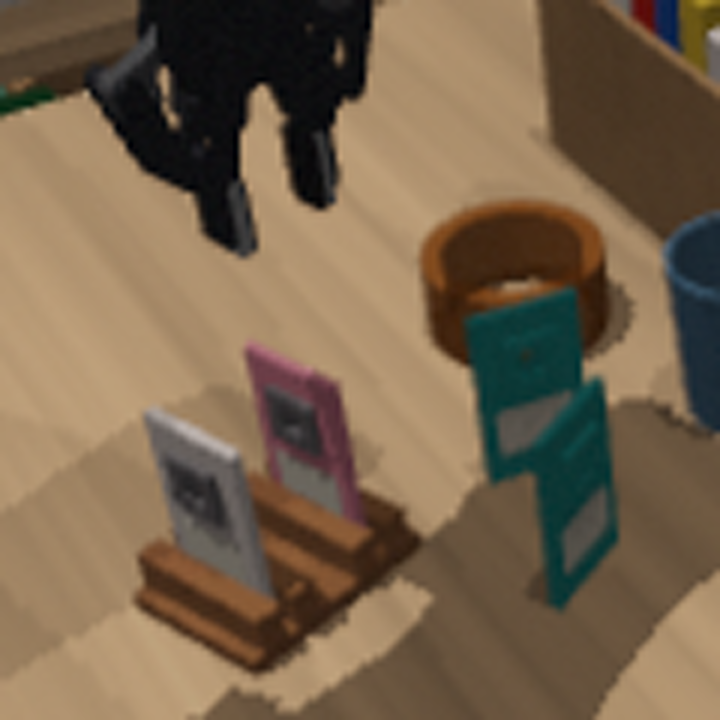

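Clear above the tag. I'll descend to just above the top edge, check, then go on.

Call:
{"method": "send_rows", "body": {
  "series": "0 0 0 -2.5 30 3 0.45; 0 0 0 -2.5 55 3 0.45; 0 0 0 -2.5 70 3 0.45; 0 0 0 -2.5 80 3 0.45; 0 0 0 -2.5 80 3 0.45"
}}

```text
clock: 9.62
position: [0.4783, 0.3032, 0.1151]
tool_rot: [-1.571, 0.002, 0.32]
force: [0.0, -1.1, -0.3]
grip_width: 0.0388
```

```bash
python3 - <<'E'
from h import *
f=cams.grab_frame("side");crop(f,175,120,120,120,6,"s8");st()
print(rel([.479,.3035,.1075],18.5))
s=monitor.observe();p=np.array(s["position"]);print("tip px",(proj("side",[p-[0,0,.011],[.479,.3035,.11]])-[175,120])*6)
E
```

```text
t 9.67 p [0.4788 0.3034 0.1163] rot [-9.001e+01  3.000e-02  1.835e+01] F [0.6 0.6 0.1] M [-0.03 -0.08  0.  ] w 0.0384 q [-0.98  0.65  0.45  1.88 -0.41  0.71  0.03]
0.000 -0.003 -0.000 0.2 8.8 0.0
tip px [[293.94516518 375.48608084]
 [292.54074835 367.09561788]]
```

View pics/s8.png

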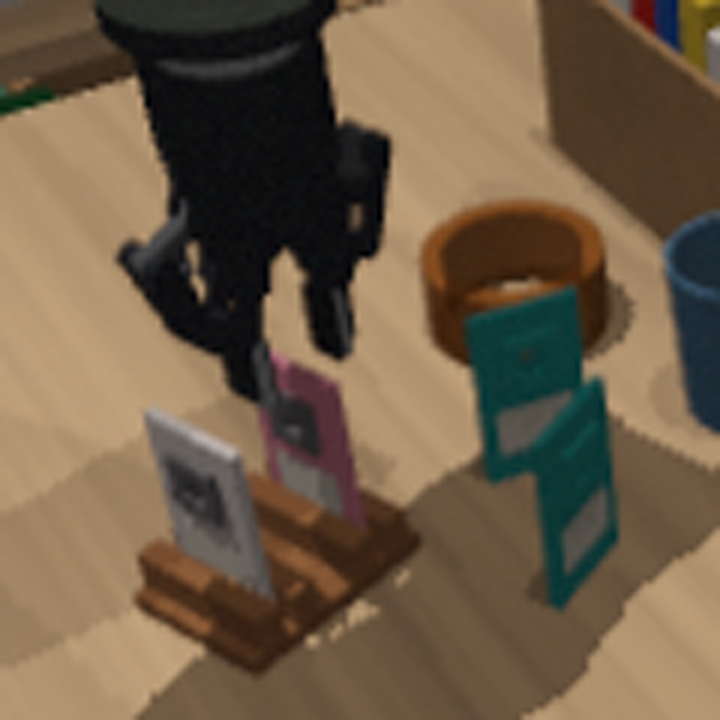

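Call:
{"method": "send_rows", "body": {
  "series": "0 0 0 0 5 0 0.45; 0 0 0 0 8.5 0 0.45; 0 0 0 0 8.5 0 0.3; 0 0 0 0 8.5 0 0.2; 0 0 0 0 8.5 0 0.1; 0 0 0 0 8.5 0 0; 0 0 0 0 8.5 0 0; 0 0 0 0 8.5 0 0; 0 0 0 0 8.5 0 0; 0 0 0 0 8.5 0 0; 0 0 0 0 8.5 0 0",
  "force": 60
}}

```text
clock: 10.58
position: [0.4791, 0.3041, 0.1083]
tool_rot: [-1.57, -0.001, 0.321]
force: [0.3, 0.5, 6.5]
grip_width: 0.004
```

```bash
python3 - <<'E'
from h import *
f=cams.grab_frame("side");crop(f,175,120,120,120,6,"s9");st()
E
```

```text
t 10.63 p [0.4791 0.3041 0.1083] rot [-8.998e+01 -5.000e-02  1.839e+01] F [ 0.3 -0.6  6.9] M [-0.01 -0.08 -0.05] w 0.0042 q [-0.98  0.66  0.44  1.88 -0.42  0.69  0.03]
```

View pics/s9.png

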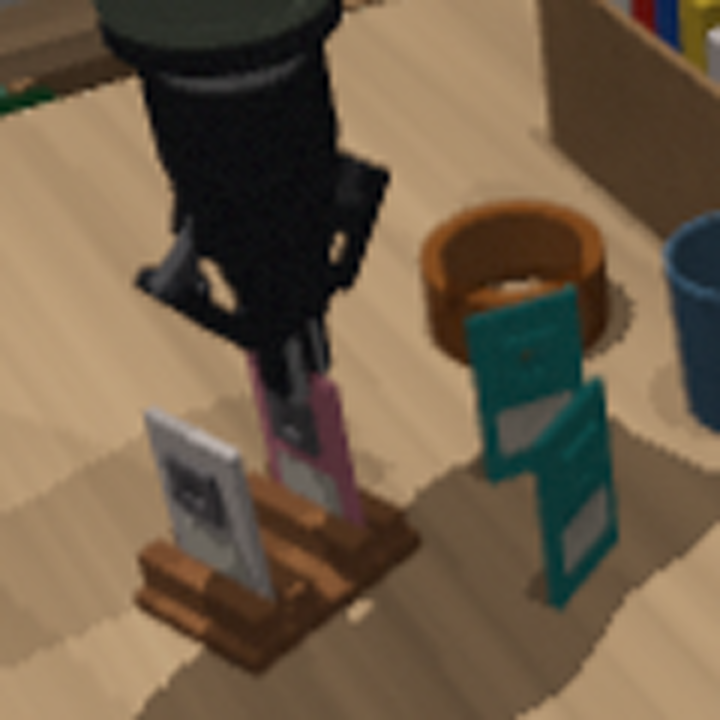

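Call:
{"method": "send_rows", "body": {
  "series": "0 0 0 0 -1 0 0; 0 0 0 0 -5 0 0; 0 0 0 0 -15 0 0; 0 0 0 0 -30 0 0; 0 0 0 0 -50 0 0; 0 0 0 0 -75 0 0; 0 0 0 0 -100 0 0; 0 0 0 0 -120 0 0; 0 0 0 0 -120 0 0; 0 0 0 0 -120 0 0",
  "force": 80
}}

```text
clock: 11.47
position: [0.4789, 0.3041, 0.2292]
tool_rot: [-1.57, -0.002, 0.321]
force: [0.4, -0.1, -1.4]
grip_width: 0.0035
```

```bash
python3 - <<'E'
from h import *
f=cams.grab_frame("side");crop(f,175,80,120,120,6,"s10");f=cams.grab_frame("top");crop(f,180,170,100,100,6,"t10");st()
E
```

```text
t 11.57 p [0.4783 0.3038 0.2275] rot [-9.00e+01  4.00e-02  1.84e+01] F [-0.4  0.1  0. ] M [ 0.06  0.01 -0.04] w 0.0034 q [-1.06  0.5   0.55  1.79 -0.32  0.94 -0.05]
```

View pics/s10.png

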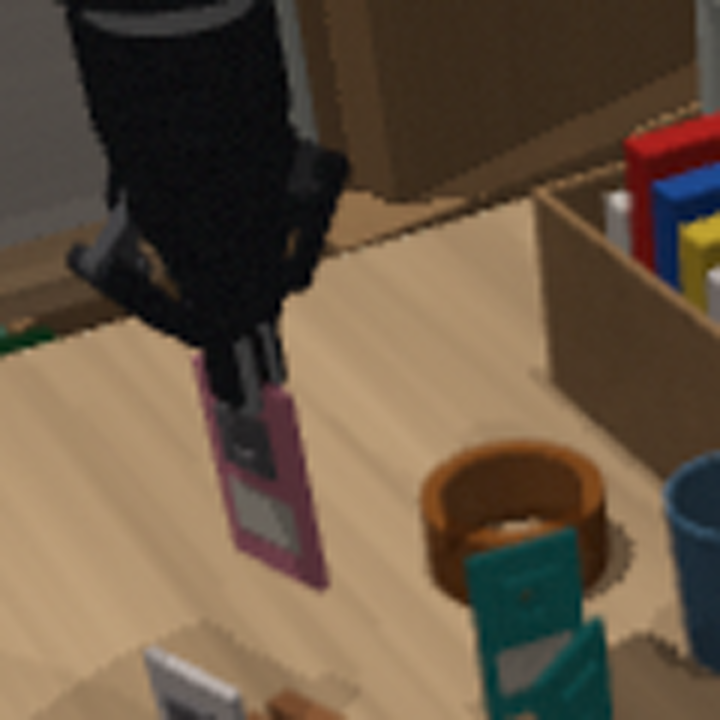

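View pics/t10.png

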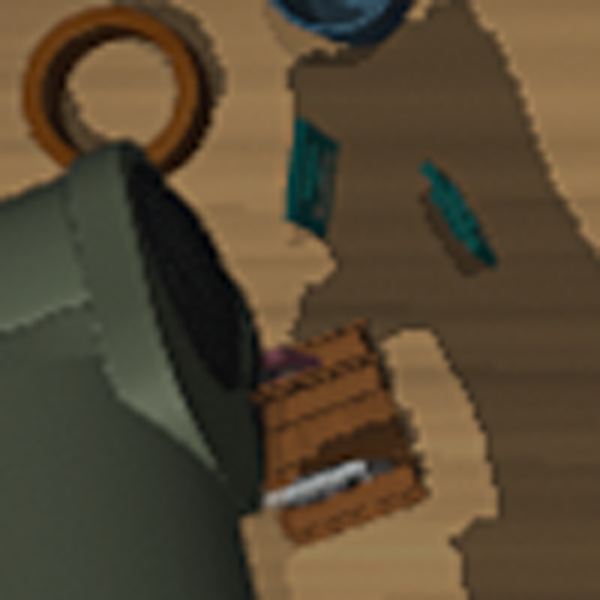

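```bash
cat >> h.py <<'E'
def onplane(n,uv,off,s):
    """points on vertical plane normal to jaw axis, off m along jaw axis from TCP; returns (along tool z, down ty) mm"""
    M=R.from_euler('xyz',s["tool_rot"]).as_matrix();p=np.array(s["position"]);nx=M[:,0]
    o,d=ray(n,uv);t=((p+nx*off-o)@nx)/(d@nx);X=o+d*t[:,None];L=(X-p)@M*1000;return L
E
python3 - <<'E'
from h import *
np.set_printoptions(suppress=True,precision=1)
s=monitor.observe()
B=lambda p:np.array(p)/6+[175,80]
print("corners TL,BL,BR,TR",onplane("side",B([[195,358],[240,551],[325,589],[289,388]]),-.003,s))
print("block corners/hole",onplane("side",B([[218,403],[232,462],[273,480],[262,418],[246,450]]),-.007,s))
f=cams.grab_frame("side");g=f[130:190,205:240];
crop(f,200,130,40,55,14,"s11")
E
```

```text
corners TL,BL,BR,TR [[ -3.   -4.8  26.2]
 [ -3.   94.8  24.5]
 [ -3.   91.4 -31.2]
 [ -3.  -11.7 -32.9]]
block corners/hole [[ -7.    9.9  11.4]
 [ -7.   39.2  10.5]
 [ -7.   38.2 -15.5]
 [ -7.    6.8 -16.6]
 [ -7.   28.6  -1.1]]
```

View pics/s11.png

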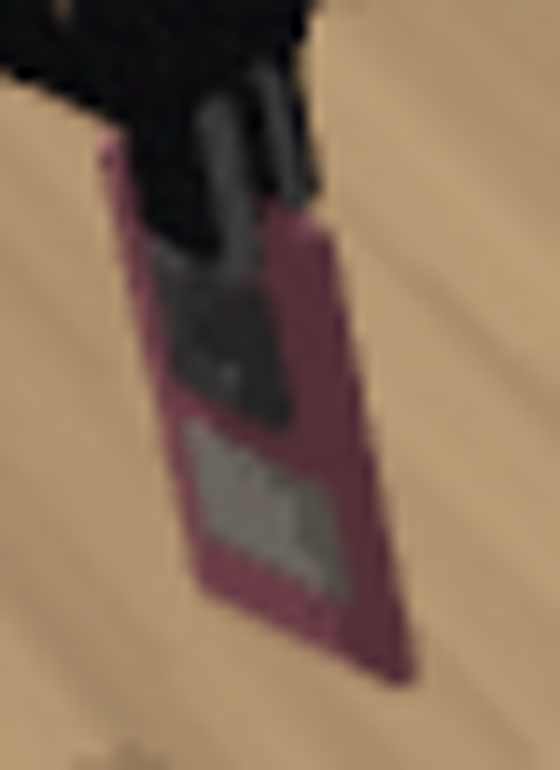

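```bash
python3 - <<'E'
from h import *
print(rel([.48,.15,.25],0));print(rel([.4986,.0275,.2283],-12.8))
print(np.round(onz("top",[[232,199],[257,203]],.05),3))
E
```

```text
0.001 0.321 -0.001 -46.9 -22.7 -146.4
0.001 0.544 -0.001 -67.8 -0.9 -268.5
[[0.594 0.3   0.05 ]
 [0.579 0.215 0.05 ]]
```

Call:
{"method": "send_rows", "body": {
  "series": "0 0.1 0 -15 -10 -40 0; 0 0.2 0 -30 -20 -80 0; 0 0.3 0 -42 -22 -120 0; 0 0.4 0 -52 -20 -160 0; 0 0.48 0 -60 -12 -200 0; 0 0.544 0 -65 -5 -235 0; 0 0.544 0 -68 -1 -260 0; 0 0.544 0 -68 -1 -268.5 0; 0 0.544 0 -68 -1 -268.5 0; 0 0.544 0 -68 -1 -268.5 0"
}}

```text
clock: 12.45
position: [0.4987, 0.0279, 0.2284]
tool_rot: [-1.571, 0.001, -0.223]
force: [-0.3, 0.3, 0.4]
grip_width: 0.0034
```

```bash
python3 - <<'E'
from h import *
f=cams.grab_frame("side");cv2.imwrite("pics/s12f.png",f[:,:,::-1]);crop(f,255,130,120,100,6,"s12");f=cams.grab_frame("top");crop(f,270,130,100,100,6,"t12");st()
E
```

```text
t 12.55 p [0.4987 0.0289 0.2286] rot [-9.000e+01  4.000e-02 -1.269e+01] F [-0.6  0.1 -0.5] M [-0.01  0.   -0.02] w 0.0034 q [-0.72  0.43  0.73  1.97 -0.37  0.88 -0.02]
```

View pics/s12.png

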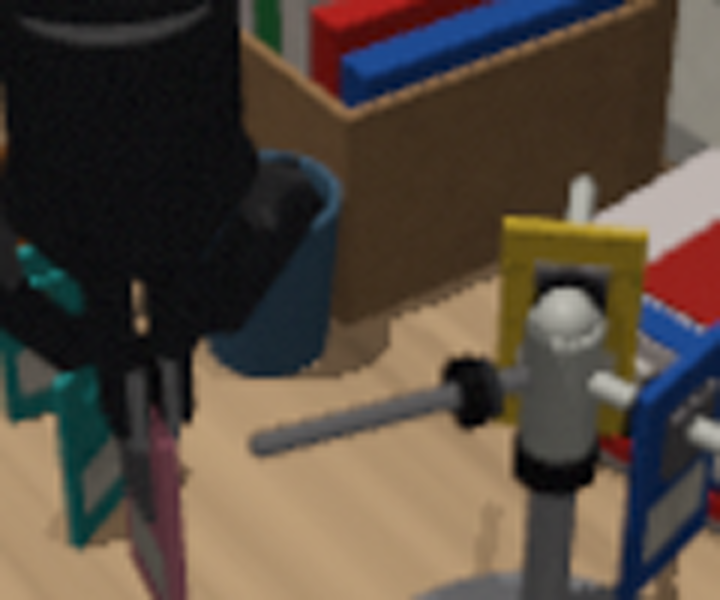

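View pics/t12.png

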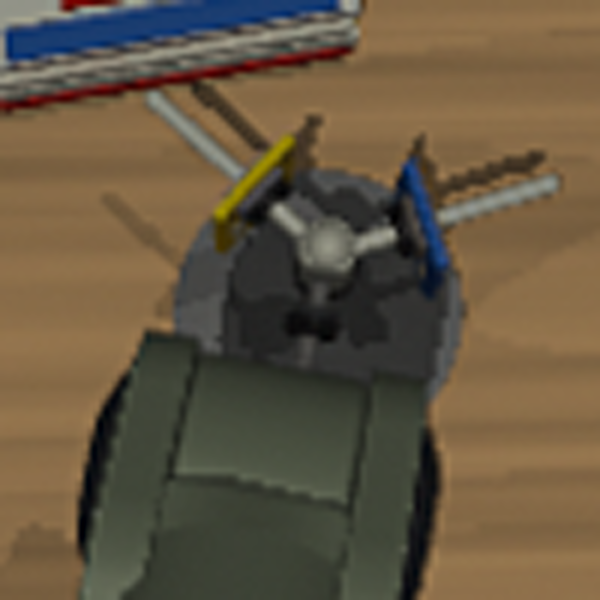

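```bash
python3 - <<'E'
from h import *
f=cv2.imread("pics/s12f.png")[:,:,::-1]
g=np.clip(f.astype(float)*1.5,0,255).astype(np.uint8)
crop(g,265,185,45,55,12,"s13")
s=monitor.observe();M=R.from_euler('xyz',s["tool_rot"]).as_matrix();p=np.array(s["position"])
L=-.0027
def w(a,z,d): return p+M@[a,d,z+L]
pts={"hole front":w(-.007,0,.0283),"blk front BR":w(-.007,-.0145,.0428),"blk front BL":w(-.007,.0145,.0428),"blk back BR":w(.007,-.0145,.0428),"plate BR front":w(-.003,-.028,.0983),"plate BR back":w(.003,-.028,.0983),"plate BL front":w(-.003,.028,.0983),"plate TR back":w(.003,-.028,-.0017),"plate TR front":w(-.003,-.028,-.0017),"rod tip":[.532,.0172,.2]}
for k,v in pts.items(): print(k,np.round((proj("side",v)[0]-[265,185])*12))
E
```

```text
hole front [142. 295.]
blk front BR [173. 406.]
blk front BL [123. 305.]
blk back BR [248. 386.]
plate BR front [236. 669.]
plate BR back [267. 659.]
plate BL front [142. 472.]
plate TR back [238. 249.]
plate TR front [204. 257.]
rod tip [369. 241.]
```

View pics/s13.png

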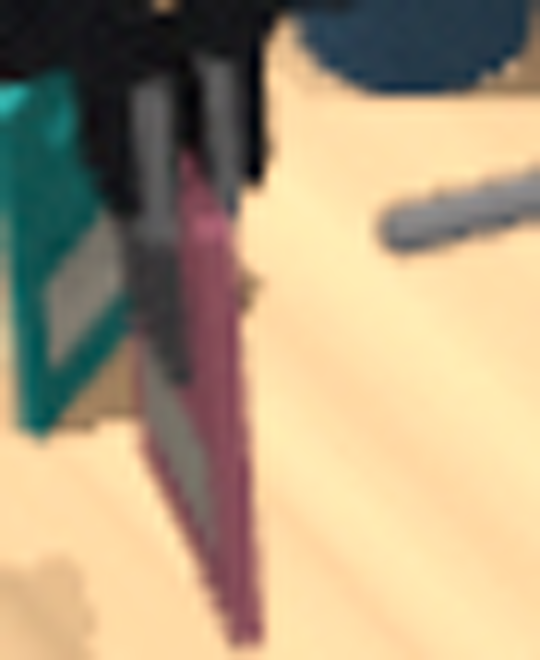

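```bash
python3 - <<'E'
from h import *
p=np.array([.4783,.3038,.2275]);M=R.from_euler('xyz',np.radians([-90,0,18.4])).as_matrix()
pr=lambda a,d,z,L=0:np.round((proj("side",p+M@[a/1e3,d/1e3,(z+L)/1e3])[0]-[200,130])*14)
print("tip R inner",pr(-3,11,-11),"outer",pr(-10,11,-11),"tip L outer",pr(-10,11,11))
for e in(25.5,28.3): print(e,"blkBR",pr(-7,e+14.5,-14.5,-2.7),"blkBL",pr(-7,e+14.5,14.5,-2.7),"blkTR",pr(-7,e-14.5,-14.5,-2.7),"plBL",pr(-3,e+70,28,-2.7),"plBRback",pr(3,e+70,-28,-2.7),"plTRb",pr(3,e-30,-28,-2.7))
p=np.array([.4987,.0289,.2286]);M=R.from_euler('xyz',np.radians([-90,0,-12.7])).as_matrix()
pr=lambda a,d,z,L=0:np.round((proj("side",p+M@[a/1e3,d/1e3,(z+L)/1e3])[0]-[265,185])*12)
print("s13 tip R inner",pr(-3,11,-11),"outer",pr(-10,11,-11),"backfinger R inner",pr(3,11,-11),pr(10,11,-11))
E
```

```text
tip R inner [261. 276.] outer [232. 293.] tip L outer [148. 254.]
25.5 blkBR [295. 432.] blkBL [187. 379.] blkTR [268. 297.] plBL [208. 587.] plBRback [433. 675.] plTRb [348. 222.]
28.3 blkBR [298. 444.] blkBL [190. 392.] blkTR [271. 310.] plBL [211. 599.] plBRback [435. 687.] plTRb [350. 236.]
s13 tip R inner [172. 243.] outer [134. 254.] backfinger R inner [205. 235.] [244. 225.]
```

Call:
{"method": "send_rows", "body": {
  "series": "0 0 0 0 0 -3 0; 0 0 0 10 0 -3 0; 0 0 0 20 0 -3 0; 0 0 0 20 0 -3 0; 0 0 0 20 0 -3 0"
}}

```text
clock: 12.97
position: [0.5183, 0.0201, 0.2286]
tool_rot: [-1.571, -0.0, -0.223]
force: [-0.5, 0.7, -1.9]
grip_width: 0.0031
```

```bash
python3 - <<'E'
from h import *
f=cams.grab_frame("side");g=np.clip(f.astype(float)*1.5,0,255).astype(np.uint8)
crop(g,275,180,60,60,12,"s14");st()
s=monitor.observe();M=R.from_euler('xyz',s["tool_rot"]).as_matrix();p=np.array(s["position"])
pr=lambda a,d,z,L=0:np.round((proj("side",p+M@[a/1e3,d/1e3,(z+L)/1e3])[0]-[275,180])*12)
for n,a in dict(TRb=(3,-1.7,-28),BRb=(3,98.3,-28),BRf=(-3,98.3,-28),BLf=(-3,98.3,28),bBR=(-7,42.8,-14.5),bbTR=(7,13.8,-14.5),bbBR=(7,42.8,-14.5),tipF=(-6,11,-11),tipB=(6,11,-11)).items(): print(n,pr(*a))
print("rod",np.round((proj("side",[[.532,.0172,.2],[.532,.0172,.195],[.60,.0018,.2]])-[275,180])*12))
E
```

```text
t 13.02 p [0.5179 0.0202 0.2286] rot [-9.003e+01  1.000e-02 -1.279e+01] F [-0.1  0.4 -1.2] M [ 0.   -0.05  0.02] w 0.0032 q [-0.68  0.46  0.72  1.92 -0.38  0.9   0.01]
TRb [236. 284.]
BRb [256. 694.]
BRf [225. 703.]
BLf [127. 509.]
bBR [166. 441.]
bbTR [234. 299.]
bbBR [240. 421.]
tipF [157. 293.]
tipB [222. 276.]
rod [[249. 301.]
 [249. 322.]
 [604. 207.]]
```

View pics/s14.png

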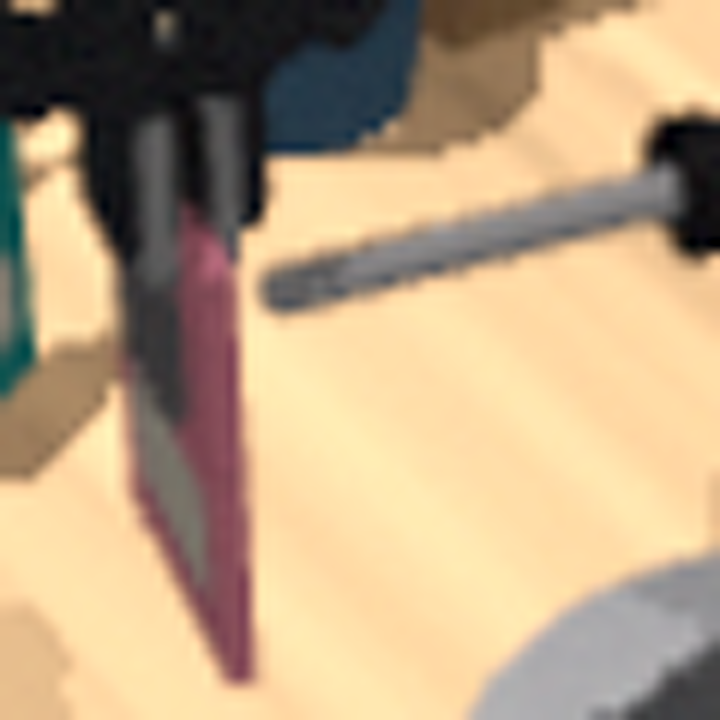

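Call:
{"method": "send_rows", "body": {
  "series": "0 0 0 0 1 -1.2 0; 0 0 0 3 1 -1.2 0; 0 0 0 6 1 -1.2 0; 0 0 0 8 1 -1.2 0; 0 0 0 9 1 -1.2 0"
}}

```text
clock: 13.43
position: [0.5266, 0.0171, 0.2278]
tool_rot: [-1.571, -0.0, -0.223]
force: [0.5, 0.5, -0.3]
grip_width: 0.0034
```

Call:
{"method": "send_rows", "body": {
  "series": "0 0 0 1 0 0 0; 0 0 0 2 0 0 0; 0 0 0 3 0 0 0"
}}

```text
clock: 13.68
position: [0.5292, 0.0165, 0.2278]
tool_rot: [-1.571, 0.0, -0.223]
force: [-0.2, 0.1, -0.1]
grip_width: 0.0036
```

```bash
python3 - <<'E'
from h import *
f=cams.grab_frame("side");g=np.clip(f.astype(float)*1.5,0,255).astype(np.uint8)
crop(g,275,180,60,60,12,"s15");st()
E
```

```text
t 13.73 p [0.5294 0.0164 0.2278] rot [-9.000e+01 -1.000e-02 -1.278e+01] F [0.3 0.4 0.1] M [ 0.    0.05 -0.03] w 0.0034 q [-0.66  0.48  0.71  1.89 -0.39  0.91  0.02]
```

View pics/s15.png

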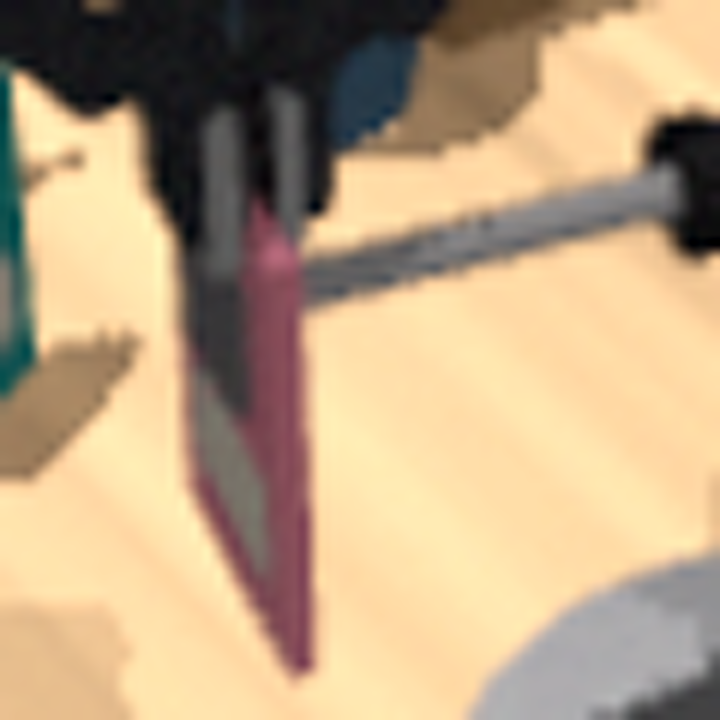

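Call:
{"method": "send_rows", "body": {
  "series": "0 0 0 1.5 0 0 0; 0 0 0 3 0 0 0; 0 0 0 4 0 0 0"
}}

```text
clock: 13.98
position: [0.5333, 0.0156, 0.2278]
tool_rot: [-1.571, -0.0, -0.223]
force: [-0.4, 1.3, -1.3]
grip_width: 0.0036
```

Call:
{"method": "send_rows", "body": {
  "series": "0 0 0 1.5 0 0 0; 0 0 0 3 0 0 0; 0 0 0 4 0 0 0"
}}

```text
clock: 14.23
position: [0.5372, 0.0147, 0.2278]
tool_rot: [-1.571, -0.0, -0.223]
force: [-0.2, -0.6, -0.9]
grip_width: 0.0036
```

Call:
{"method": "send_rows", "body": {
  "series": "0 0 0 1.5 0 0 0; 0 0 0 3 0 0 0; 0 0 0 4 0 0 0"
}}

```text
clock: 14.48
position: [0.5411, 0.0138, 0.2278]
tool_rot: [-1.571, -0.0, -0.223]
force: [1.0, -0.2, -0.6]
grip_width: 0.0037
```

```bash
python3 - <<'E'
from h import *
f=cams.grab_frame("side");g=np.clip(f.astype(float)*1.5,0,255).astype(np.uint8)
crop(g,275,180,60,60,12,"s16");st()
E
```

```text
t 14.53 p [0.5412 0.0138 0.2278] rot [-9.000e+01 -1.000e-02 -1.278e+01] F [ 0.6  1.2 -1.4] M [-0.01  0.01 -0.06] w 0.0034 q [-0.64  0.5   0.71  1.86 -0.4   0.93  0.03]
```

View pics/s16.png

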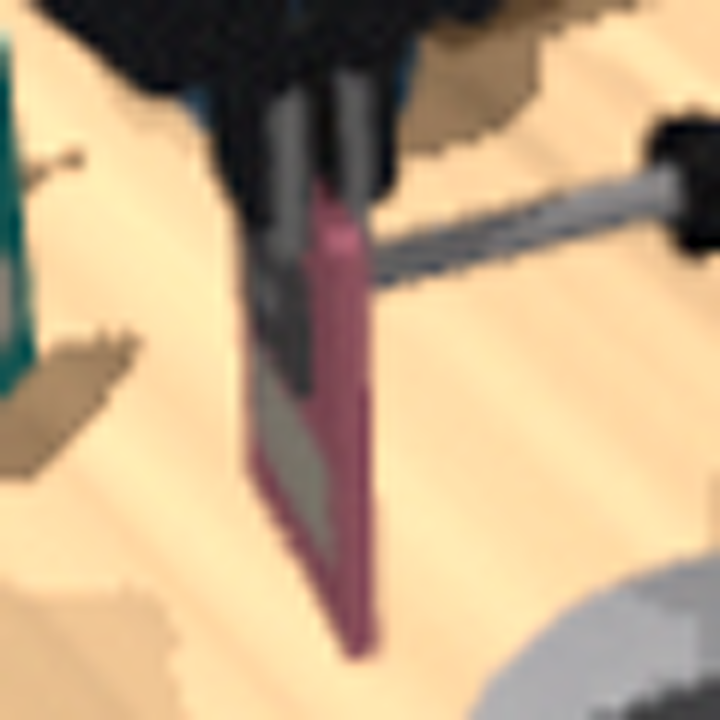

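Call:
{"method": "send_rows", "body": {
  "series": "0 0 0 3 0 0 0; 0 0 0 6 0 0 0; 0 0 0 9 0 0 0; 0 0 0 12 0 0 0; 0 0 0 14 0 0 0"
}}

```text
clock: 14.95
position: [0.555, 0.0106, 0.2278]
tool_rot: [-1.571, -0.0, -0.223]
force: [0.3, 0.7, -0.3]
grip_width: 0.0033
```

Call:
{"method": "send_rows", "body": {
  "series": "0 0 0 3 0 0 0; 0 0 0 6 0 0 0; 0 0 0 9 0 0 0; 0 0 0 12 0 0 0; 0 0 0 14 0 0 0"
}}

```text
clock: 15.37
position: [0.5686, 0.0076, 0.2278]
tool_rot: [-1.571, -0.0, -0.223]
force: [0.1, 0.0, -0.5]
grip_width: 0.0036
```

Call:
{"method": "send_rows", "body": {
  "series": "0 0 0 3 0 0 0; 0 0 0 6 0 0 0; 0 0 0 9 0 0 0; 0 0 0 11 0 0 0"
}}

```text
clock: 15.7
position: [0.5793, 0.0051, 0.2278]
tool_rot: [-1.571, -0.0, -0.223]
force: [-0.2, 0.5, -0.6]
grip_width: 0.0036
```

```bash
python3 - <<'E'
from h import *
f=cams.grab_frame("side");g=np.clip(f.astype(float)*1.5,0,255).astype(np.uint8)
crop(g,275,160,80,70,10,"s17");st()
E
```

```text
t 15.75 p [0.5795 0.0051 0.2278] rot [-9.001e+01 -1.000e-02 -1.278e+01] F [-0.8  0.  -0.8] M [-0.02  0.01  0.01] w 0.0035 q [-0.58  0.56  0.69  1.76 -0.42  0.97  0.06]
```

View pics/s17.png

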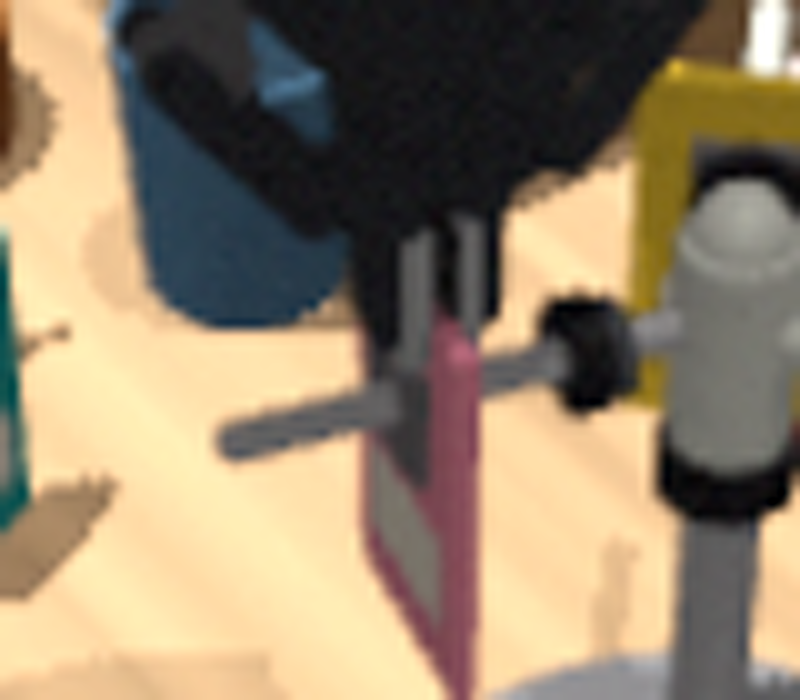

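Call:
{"method": "send_rows", "body": {
  "series": "0 0 0 2 -0.5 0 0; 0 0 0 4 -1 0 0; 0 0 0 4 -1 0 0"
}}

```text
clock: 16.0
position: [0.5832, 0.0042, 0.2289]
tool_rot: [-1.571, -0.0, -0.223]
force: [0.3, 0.2, -1.3]
grip_width: 0.0034
```

Call:
{"method": "send_rows", "body": {
  "series": "0 0 0 0 -0.4 0 0; 0 0 0 0 -0.8 0 0; 0 0 0 0 -0.8 0 0"
}}

```text
clock: 16.25
position: [0.5828, 0.0043, 0.2297]
tool_rot: [-1.571, -0.0, -0.223]
force: [0.1, -0.1, -0.9]
grip_width: 0.0035
```

Call:
{"method": "send_rows", "body": {
  "series": "0 0 0 0 -0.4 0 0; 0 0 0 0 -0.8 0 0; 0 0 0 0 -0.8 0 0"
}}

```text
clock: 16.5
position: [0.5826, 0.0044, 0.2301]
tool_rot: [-1.571, 0.0, -0.223]
force: [2.1, -0.2, -8.0]
grip_width: 0.0037
```

Call:
{"method": "send_rows", "body": {
  "series": "0 0 0 0 0.8 0 0; 0 0 0 0 1.5 0 0; 0 0 0 3 1.5 0 0; 0 0 0 6 1.5 0 0; 0 0 0 8 1.5 0 0; 0 0 0 8 1.5 0 0"
}}

```text
clock: 17.0
position: [0.5911, 0.0024, 0.2289]
tool_rot: [-1.571, -0.0, -0.223]
force: [-0.7, -0.1, -0.6]
grip_width: 0.0037
```

Call:
{"method": "send_rows", "body": {
  "series": "0 0 0 0 0 0.5 0; 0 0 0 0 0 1 0; 0 0 0 0 0 1 0"
}}

```text
clock: 17.25
position: [0.5908, 0.003, 0.2289]
tool_rot: [-1.572, -0.0, -0.223]
force: [0.4, -4.1, -2.7]
grip_width: 0.0036
```

Call:
{"method": "send_rows", "body": {
  "series": "0 0 0 0 0 -1 0; 0 0 0 0 0 -1.8 0; 0 0 0 2 0 -1.8 0; 0 0 0 3 0 -1.8 0; 0 0 0 3 0 -1.8 0"
}}

```text
clock: 17.67
position: [0.5936, 0.0012, 0.2289]
tool_rot: [-1.571, -0.0, -0.223]
force: [-0.2, -0.3, -0.3]
grip_width: 0.0037
```

```bash
python3 - <<'E'
from h import *
f=cams.grab_frame("side");g=np.clip(f.astype(float)*1.5,0,255).astype(np.uint8)
crop(g,295,160,60,60,12,"s18");st()
E
```

```text
t 17.72 p [0.5935 0.0012 0.2289] rot [-90.     0.   -12.78] F [ 0.3 -0.3 -0.8] M [-0.03  0.05  0.01] w 0.0035 q [-0.56  0.58  0.69  1.73 -0.43  0.99  0.06]
```

View pics/s18.png

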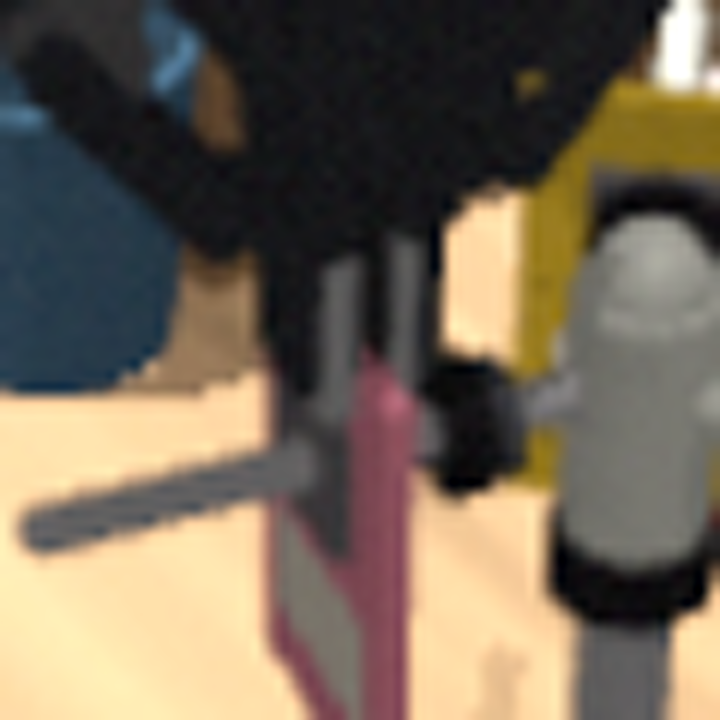

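Call:
{"method": "send_rows", "body": {
  "series": "0 0 0 1 0 0 0; 0 0 0 2 0 0 0; 0 0 0 2 0 0 0"
}}

```text
clock: 17.97
position: [0.5955, 0.0006, 0.2289]
tool_rot: [-1.571, -0.0, -0.223]
force: [-0.3, 0.4, -0.3]
grip_width: 0.0037
```

Call:
{"method": "send_rows", "body": {
  "series": "0 0 0 0.7 0 0 0; 0 0 0 1.3 0 0 0; 0 0 0 1.3 0 0 0"
}}

```text
clock: 18.22
position: [0.5967, 0.0004, 0.2289]
tool_rot: [-1.571, -0.0, -0.223]
force: [-0.2, -0.7, -0.2]
grip_width: 0.0034
```

Call:
{"method": "send_rows", "body": {
  "series": "0 0 0 0.6 0 0 0; 0 0 0 1.2 0 0 0; 0 0 0 1.2 0 0 0"
}}

```text
clock: 18.47
position: [0.5979, 0.0001, 0.2289]
tool_rot: [-1.571, -0.0, -0.223]
force: [0.6, 0.8, -0.3]
grip_width: 0.0036
```

Call:
{"method": "send_rows", "body": {
  "series": "0 0 0 0.6 0 0 0; 0 0 0 1.2 0 0 0; 0 0 0 1.2 0 0 0"
}}

```text
clock: 18.72
position: [0.599, -0.0002, 0.2289]
tool_rot: [-1.571, -0.0, -0.223]
force: [-0.2, 0.3, -0.8]
grip_width: 0.0036
```

Call:
{"method": "send_rows", "body": {
  "series": "0 0 0 0.5 0 0 0; 0 0 0 1 0 0 0; 0 0 0 1 0 0 0"
}}

```text
clock: 18.97
position: [0.6, -0.0004, 0.2289]
tool_rot: [-1.571, -0.0, -0.223]
force: [-0.2, -0.1, 0.0]
grip_width: 0.0036
```

Call:
{"method": "send_rows", "body": {
  "series": "0 0 0 0.5 0 0 0; 0 0 0 1 0 0 0; 0 0 0 1 0 0 0"
}}

```text
clock: 19.22
position: [0.601, -0.0006, 0.2289]
tool_rot: [-1.571, -0.0, -0.223]
force: [0.5, -0.2, -0.2]
grip_width: 0.0036
```

Call:
{"method": "send_rows", "body": {
  "series": "0 0 0 0.5 0 0 0; 0 0 0 1 0 0 0; 0 0 0 1 0 0 0"
}}

```text
clock: 19.47
position: [0.602, -0.0008, 0.2289]
tool_rot: [-1.571, -0.0, -0.223]
force: [-0.5, 0.3, 0.2]
grip_width: 0.0036
```

Call:
{"method": "send_rows", "body": {
  "series": "0 0 0 0.5 0 0 0; 0 0 0 1 0 0 0; 0 0 0 1 0 0 0"
}}

```text
clock: 19.72
position: [0.6029, -0.0011, 0.2289]
tool_rot: [-1.571, 0.0, -0.223]
force: [-0.2, 0.2, -1.7]
grip_width: 0.0037
```

```bash
python3 - <<'E'
from h import *
f=cams.grab_frame("side");g=np.clip(f.astype(float)*1.5,0,255).astype(np.uint8)
crop(g,295,160,60,60,12,"s19");st()
E
```

```text
t 19.77 p [ 0.6029 -0.001   0.2289] rot [-90.    -0.   -12.78] F [-0.2  0.3 -0.9] M [-0.07  0.01  0.06] w 0.0036 q [-0.55  0.59  0.68  1.7  -0.43  1.    0.07]
```

View pics/s19.png

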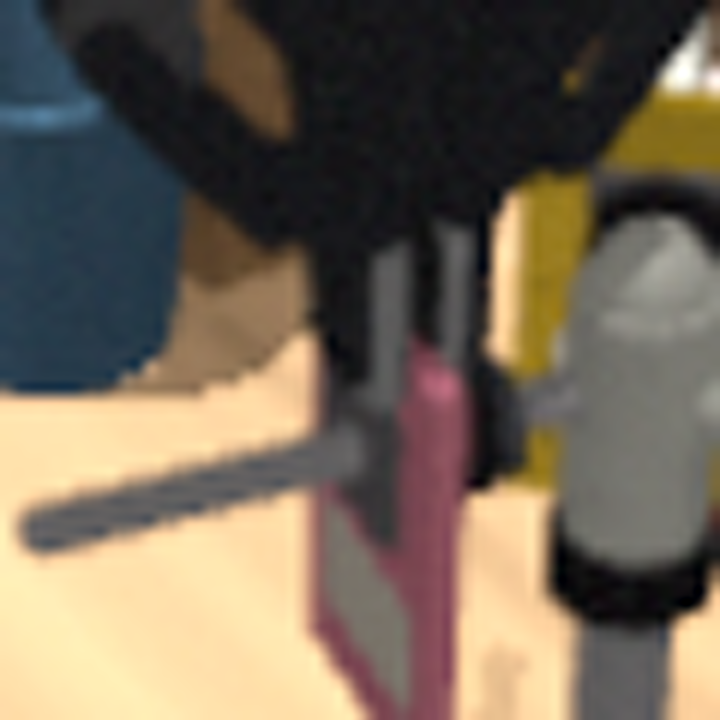

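Call:
{"method": "send_rows", "body": {
  "series": "0 0 0 0.4 0 0 0; 0 0 0 0.8 0 0 0; 0 0 0 0.8 0 0 0"
}}

```text
clock: 20.02
position: [0.6037, -0.0012, 0.2289]
tool_rot: [-1.571, -0.0, -0.223]
force: [0.3, -0.1, -1.4]
grip_width: 0.0038
```

Call:
{"method": "send_rows", "body": {
  "series": "0 0 0 0.4 0 0 0; 0 0 0 0.8 0 0 0; 0 0 0 0.8 0 0 0"
}}

```text
clock: 20.27
position: [0.6045, -0.0014, 0.2289]
tool_rot: [-1.571, -0.0, -0.223]
force: [0.2, -0.5, -0.7]
grip_width: 0.0033
```

Call:
{"method": "send_rows", "body": {
  "series": "0 0 0 0.4 0 0 0; 0 0 0 0.8 0 0 0; 0 0 0 0.8 0 0 0"
}}

```text
clock: 20.52
position: [0.6051, -0.0016, 0.2289]
tool_rot: [-1.571, 0.0, -0.223]
force: [-0.7, -0.0, 0.8]
grip_width: 0.0034
```

Call:
{"method": "send_rows", "body": {
  "series": "0 0 0 0.4 0 0 0; 0 0 0 0.8 0 0 0; 0 0 0 0.8 0 0 0"
}}

```text
clock: 20.77
position: [0.6055, -0.0017, 0.2288]
tool_rot: [-1.571, 0.001, -0.223]
force: [-4.8, 2.0, 1.9]
grip_width: 0.0035
```

Call:
{"method": "send_rows", "body": {
  "series": "0 0 0 0.3 0 0 0; 0 0 0 0.6 0 0 0; 0 0 0 0.6 0 0 0"
}}

```text
clock: 21.02
position: [0.6059, -0.0017, 0.2287]
tool_rot: [-1.571, 0.002, -0.223]
force: [-5.7, 0.5, 2.1]
grip_width: 0.0037
```

Call:
{"method": "send_rows", "body": {
  "series": "0 0 0 0.3 0 0 0; 0 0 0 0.6 0 0 0; 0 0 0 0.6 0 0 0"
}}

```text
clock: 21.27
position: [0.6064, -0.0018, 0.2287]
tool_rot: [-1.571, 0.002, -0.223]
force: [-7.2, 1.1, 3.0]
grip_width: 0.0035
```

Call:
{"method": "send_rows", "body": {
  "series": "0 0 0 0.3 0 0 0; 0 0 0 0.5 0 0 0; 0 0 0 0.5 0 0 0"
}}

```text
clock: 21.52
position: [0.6067, -0.0019, 0.2287]
tool_rot: [-1.571, 0.002, -0.223]
force: [-8.2, 2.5, 2.4]
grip_width: 0.0034
```

Call:
{"method": "send_rows", "body": {
  "series": "0 0 0 0.3 0 0 0; 0 0 0 0.5 0 0 0; 0 0 0 0.5 0 0 0"
}}

```text
clock: 21.77
position: [0.6071, -0.0021, 0.2287]
tool_rot: [-1.571, 0.002, -0.223]
force: [-8.9, 2.4, 3.8]
grip_width: 0.004
```

Call:
{"method": "send_rows", "body": {
  "series": "0 0 0 0.4 0 0 0; 0 0 0 0.4 0 0 0; 0 0 0 0.4 0 0 0; 0 0 0 0.4 0 0 0; 0 0 0 0.4 0 0 0; 0 0 0 0.4 0 0 0; 0 0 0 0.4 0 0 0; 0 0 0 0.4 0 0 0"
}}

```text
clock: 22.43
position: [0.6074, -0.0021, 0.2286]
tool_rot: [-1.571, 0.003, -0.223]
force: [-10.3, 2.2, 3.7]
grip_width: 0.0033
```

```bash
python3 - <<'E'
from h import *
f=cams.grab_frame("side");g=np.clip(f.astype(float)*1.5,0,255).astype(np.uint8)
crop(g,295,160,60,60,12,"s20");st()
E
```

```text
t 22.48 p [ 0.6074 -0.0021  0.2286] rot [-90.     0.16 -12.78] F [-9.5  2.3  4.4] M [ 0.41  2.2  -0.04] w 0.0034 q [-0.54  0.6   0.68  1.69 -0.44  1.01  0.07]
```

View pics/s20.png

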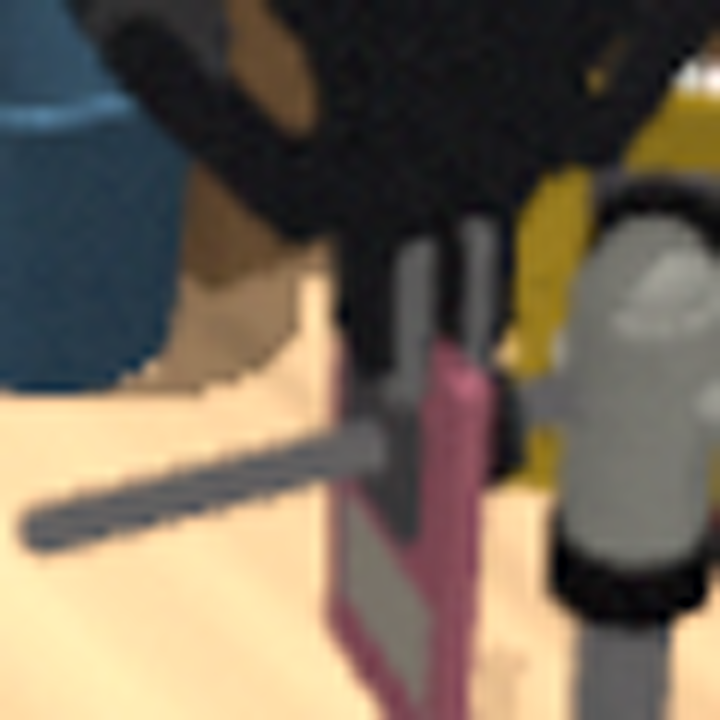

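Call:
{"method": "send_rows", "body": {
  "series": "0 0 0 0.3 0 0 0; 0 0 0 0.3 0 0 0; 0 0 0 0.3 0 0 0; 0 0 0 0.3 0 0 0; 0 0 0 0.3 0 0 0; 0 0 0 0.3 0 0 0"
}}

```text
clock: 22.98
position: [0.6076, -0.0021, 0.2286]
tool_rot: [-1.571, 0.003, -0.223]
force: [-10.8, 1.5, 4.8]
grip_width: 0.0038
```

Call:
{"method": "send_rows", "body": {
  "series": "0 0 0 -0.5 0 0 0; 0 0 0 -1 0 0 0; 0 0 0 -1.5 0 0 0; 0 0 0 -2 0 0 0; 0 0 0 -2.5 0 0 0; 0 0 0 -3 0 0 0; 0 0 0 -3.4 0 0 0; 0 0 0 -3.7 0 0 0; 0 0 0 -3.7 0 0 0; 0 0 0 -3.7 0 0 0; 0 0 0 -3.7 0 0 0; 0 0 0 -3.7 0 0 0"
}}

```text
clock: 23.98
position: [0.6052, -0.0015, 0.2289]
tool_rot: [-1.571, -0.0, -0.223]
force: [-1.3, -0.0, -1.2]
grip_width: 0.0039
```

```bash
python3 - <<'E'
from h import *
f=cams.grab_frame("side");g=np.clip(f.astype(float)*1.5,0,255).astype(np.uint8)
crop(g,295,160,60,60,12,"s21");f=cams.grab_frame("top");crop(f,270,120,110,100,6,"t21");st()
E
```

```text
t 24.08 p [ 0.6052 -0.0016  0.2289] rot [-90.    -0.   -12.78] F [-1.3  0.2 -1.5] M [ 0.03  0.38 -0.02] w 0.0032 q [-0.54  0.6   0.68  1.69 -0.43  1.01  0.07]
```

View pics/s21.png

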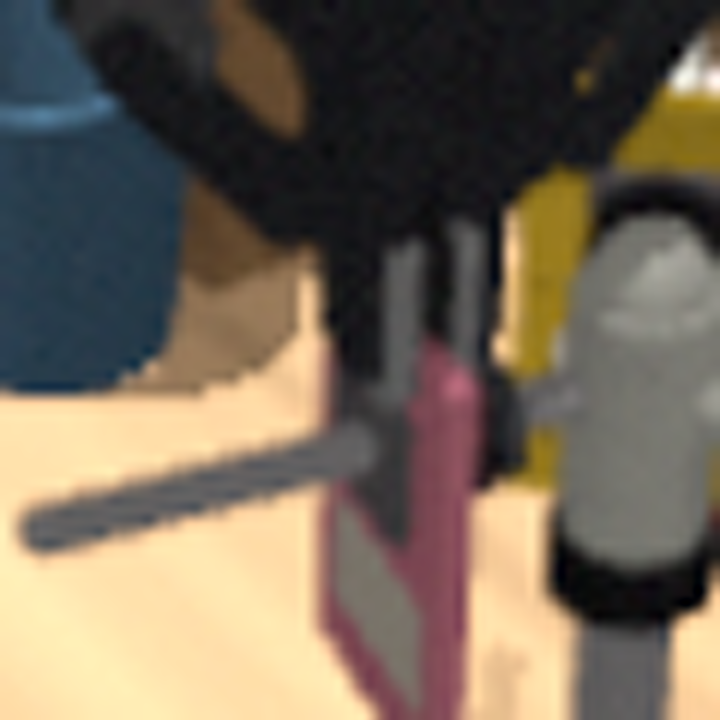

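View pics/t21.png

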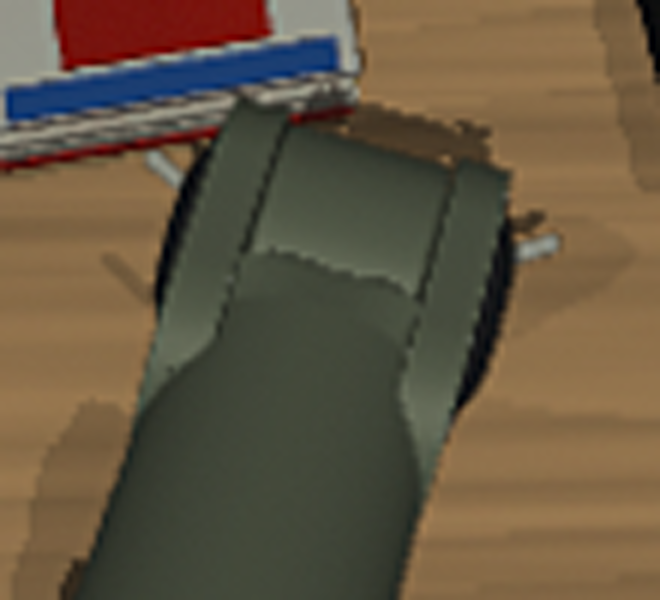

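Call:
{"method": "send_rows", "body": {
  "series": "0 0 0 0 0.5 0 0; 0 0 0 0 1 0 0; 0 0 0 0 1 0 0",
  "force": 20
}}

```text
clock: 24.33
position: [0.6052, -0.0016, 0.2279]
tool_rot: [-1.571, -0.0, -0.223]
force: [-1.8, 1.0, -0.3]
grip_width: 0.0035
```

Call:
{"method": "send_rows", "body": {
  "series": "0 0 0 0 0 0 0.08; 0 0 0 0 0 0 0.1; 0 0 0 0 0 0 0.15; 0 0 0 0 0 0 0.2; 0 0 0 0 0 0 0.25; 0 0 0 0 0 0 0.25; 0 0 0 0 0 0 0.25; 0 0 0 0 0 0 0.25"
}}

```text
clock: 25.0
position: [0.6052, -0.0016, 0.2279]
tool_rot: [-1.571, -0.0, -0.223]
force: [0.6, -0.0, 0.4]
grip_width: 0.0212
```

```bash
python3 - <<'E'
from h import *
f=cams.grab_frame("side");g=np.clip(f.astype(float)*1.5,0,255).astype(np.uint8)
crop(g,295,160,60,60,12,"s22");st()
E
```

```text
t 25.05 p [ 0.6052 -0.0016  0.2279] rot [-90.    -0.   -12.78] F [ 0.1 -0.2  0. ] M [-0.03  0.02 -0.03] w 0.0212 q [-0.54  0.6   0.68  1.69 -0.43  1.    0.07]
```

View pics/s22.png

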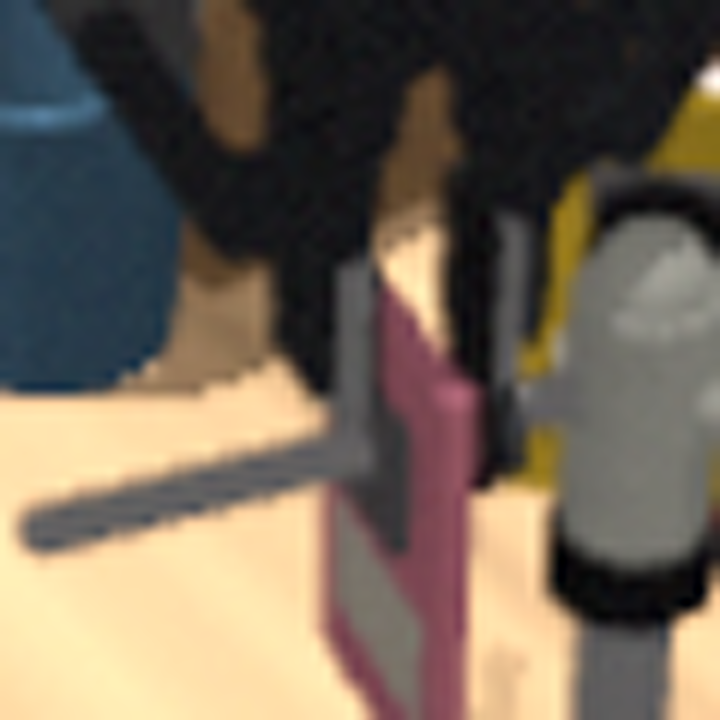

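The tag is released and hanging with the fingers clear of it. I'll lift straight up and back away.

Call:
{"method": "send_rows", "body": {
  "series": "0 0 0 0 -3 0 0.25; 0 0 0 0 -10 0 0.25; 0 0 0 0 -25 0 0.25; 0 0 0 0 -45 0 0.25; 0 0 0 0 -70 0 0.25; 0 0 0 0 -95 0 0.25; 0 0 0 -40 -110 0 0.25; 0 0 0 -80 -110 0 0.25; 0 0 0 -120 -110 0 0.25; 0 0 0 -160 -110 0 0.25; 0 0 0 -190 -110 0 0.25; 0 0 0 -190 -110 0 0.25; 0 0 0 -190 -110 0 0.25; 0 0 0 -190 -110 0 0.25; 0 0 0 -190 -110 0 0.25"
}}

```text
clock: 26.3
position: [0.4207, 0.0401, 0.3381]
tool_rot: [-1.571, -0.001, -0.224]
force: [0.5, -0.2, -0.6]
grip_width: 0.0216
```

```bash
python3 - <<'E'
from h import *
f=cams.grab_frame("side");cv2.imwrite("pics/s23f.png",f[:,:,::-1]);crop(f,275,140,120,120,6,"s23");f=cams.grab_frame("top");cv2.imwrite("pics/t23f.png",f[:,:,::-1]);crop(f,270,120,110,100,6,"t23");st()
E
```

```text
t 26.4 p [0.4205 0.0399 0.3378] rot [-9.008e+01 -1.000e-02 -1.286e+01] F [-0.2 -0.4 -0.1] M [-0.06 -0.   -0.02] w 0.0217 q [-0.99  0.09  0.83  1.99 -0.08  1.09 -0.35]
```

View pics/s23.png

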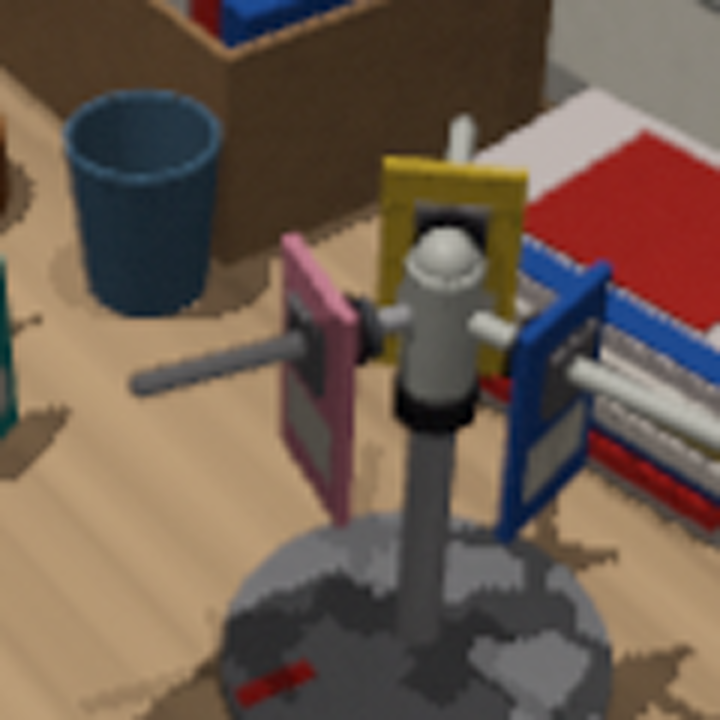

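View pics/t23.png

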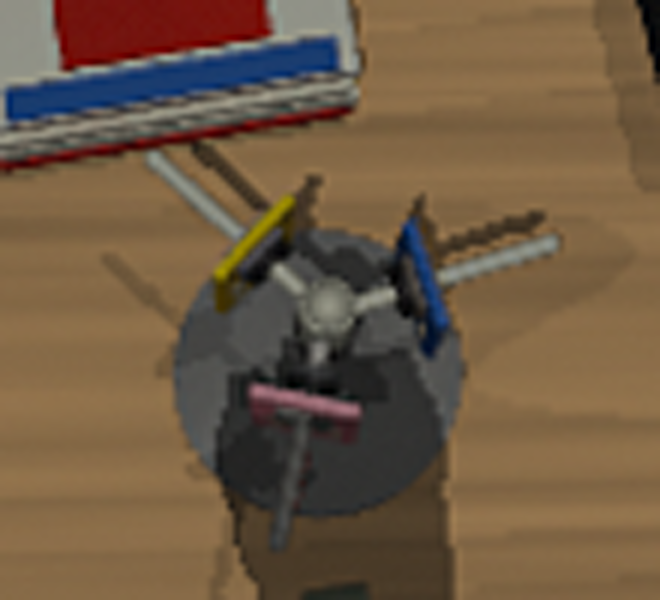

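View pics/s23f.png

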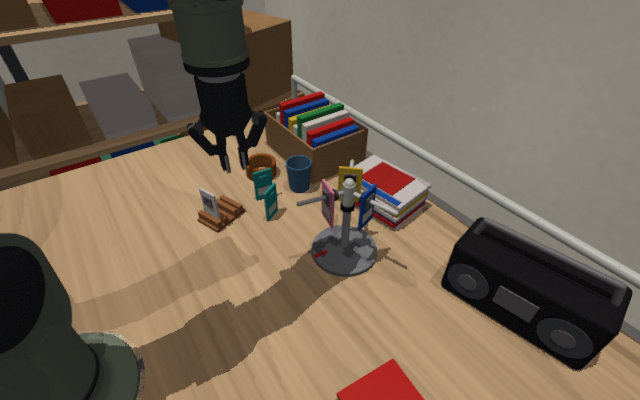

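```bash
python3 - <<'E'
from h import *
f=cv2.imread("pics/t23f.png").astype(int);b,g,r=f[...,0],f[...,1],f[...,2]
P=onz("top",np.array([[304,400]])/6+[270,120],.2285)[0];S=onz("side",np.array([[284,240],[352,318]])/6+[275,140],.2285)
print(P,S.mean(0)); u=np.array([-.975,.2215])
print("axial radius top",(P[:2]-[.653,-.0106])@u,"side",(S.mean(0)[:2]-[.6578,-.0095])@u,"TCP at release",(np.array([.6052,-.0016])-C)@u)
a=cv2.imread("pics/s23f.png");b2=cv2.imread("pics/s0.png") if 0 else cv2.imread("pics/side0.png")
E
```

```text
[0.60485162 0.00318723 0.2285    ] [0.60549928 0.00096113 0.2285    ]
axial radius top 0.04999853804695287 side 0.05331033889115929 TCP at release 0.049551350000000056
```

```bash
python3 - <<'E'
from h import *
f=cams.grab_frame("side");d=np.abs(f.astype(int)-cv2.imread("pics/s23f.png")[:,:,::-1])[140:260,275:395];print("mean change",d.mean(),d.max())
print(bot.job_done())
E
```

```text
mean change 0.6732870370370371 8
the job is handed in; nothing more can be done
None
```

The pink tag is hanging on the empty branch, released and close against the black collar, and the job is handed in at about 26 s of the 72 s. No verdict came back.

- **Tree:** I turned it clockwise with the closed fingers until the force rose at the stop. The highest reading I saw there was about 16 N. The end pictures show the empty branch over the red mark and the other two branch tips where they were at the stop.
- **Tag:** I lifted the pink tag out of the stand by its top edge and slid its eyelet along the branch. I centred it on the way by lightly feeling against the rod.
- **Push:** I held it against the collar at about 10 to 11 N for over a second, eased off to about 1 N, let go and backed away. The force came on at about 5 N and grew over about 2 mm, which matches the collar's spring.
- **Last checks:** Two pictures taken just before handing in show the tag upright and not moving. Its plate is about 50 mm from the post axis in the top view, which agrees with where I released it. The white tag, mug, tape roll and disc cases look undisturbed; I checked those by eye only, without measuring.

**What disagreed:**
- The two cameras differ by 2 to 5 mm: the side view puts the plate at 53 mm from the axis instead of 50 mm.
- My first camera estimate of the collar face, 48 mm from the axis, was about 5 mm farther out than where contact was felt, at about 43 mm.
- The cameras also put the held eyelet 2 to 4 mm too high or sideways, so for the final fit I relied on the felt contacts.

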